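Load the spring magazine with the filter discs from the drawer

TASK

Move the black loupe out of the drawer's way onto the white board, pull the low drawer open by its bar handle, and load every filter disc lying in its pockets into the spring magazine: tip each disc up by pressing its far edge down into the deep half of its pocket, take it by the raised near edge, lay it in the magazine's mouth and press it down until both catches have snapped over it. When all the discs are held down under the catches, push the drawer fully shut and leave the loupe on the board and the other things on the bench where they are.

Things in the scene. Friction and masses are not known exactly. Their poses are not given: they have to be found in the camera images.
- cabinet: low white drawer unit, 190 deep (x) by 262 wide (y) by 68 mm high, fixed; origin on the table under the middle of its front face; x points from the front into the unit (away from the robot), y to the left seen from the robot, z up. Its one drawer slides out towards -x; the drawer's front panel, 8 mm thick, stands just before the front face, top 56 mm above the table
- pocket (a point): centre of the drawer's middle pocket, on its ledge level 44 mm above the table; moves with the drawer; axes as the cabinet's. Three square pockets 71 by 71 mm lie in a row at y = -77, 0, +77 mm from here, rims 54.5 mm above the table, walls 6 mm thick between and behind, the front panel before. The drawer must be out by some 90 mm to work in them
- well (a point): middle of the ledge's edge in the middle pocket, 2 mm beyond pocket. On the near side the disc lies flat on the ledge; from here to the far wall, 33 mm on in x, is a well 34 mm deep. A disc whose far edge is pressed some 20 mm down (a few N), then slowly let go, tips into the well, leans on the ledge's edge 40 to 65 degrees from level and stays, near edge about 20 mm above the ledge
- drawer (a joint): drawer travel in m: 0 shut, 0.125 fully out; slides with about 1 N of friction and stays where it is left
- handle (a point): middle of the drawer's bar handle: a 10 mm round bar, 90 mm long along the cabinet's y, 36 mm above the table, its axis 35 mm before the front panel, so that a finger fits behind it from above; moves with the drawer
- magazine: spring magazine, fixed: grey base 124 (x) by 96 (y) by 20 mm, origin at the centre of its underside, z up. Four round-topped guide rods, 8 mm thick, 87 mm high, at x, y = +-28.5 mm form an upright shaft for the discs, open on top; two dark towers at x = +-38 to +-58 mm (26 mm wide, 79 mm high) carry the catches; on the +-y sides the rods leave gaps of 49 mm for fingers
- catches (a point): point on the shaft's axis at the height of the catch noses, 70 mm above the table. From each tower a brass sprung catch sticks out to 31 mm from the axis. A disc laid in the mouth rests on them, its centre about 10 mm above here; pressed in the middle (up to 20 N) until its top is 4 mm below here it snaps under, centre then 7 mm below here; the next disc pushes it 10 mm further down
- follower (a joint): how far the round spring follower in the shaft is down, m: 0 at the top (its top face 70 mm above the table, 1 N), 0.04 at the bottom (5 N)
- discA: round filter disc, a plain aluminium cell with a glass window, 68 mm across, 10 mm thick, 60 g, both faces alike; origin at its centre, z along its axis. May be absent. Starts lying flat in one of the drawer's three pockets, flush with the rim
- discB: round filter disc, a plain aluminium cell with a glass window, 68 mm across, 10 mm thick, 60 g, both faces alike; origin at its centre, z along its axis. May be absent. Starts lying flat in one of the drawer's three pockets, flush with the rim
- discC: round filter disc, a plain aluminium cell with a glass window, 68 mm across, 10 mm thick, 60 g, both faces alike; origin at its centre, z along its axis. May be absent. Starts lying flat in one of the drawer's three pockets, flush with the rim
- loupe: eye loupe, an upright black cylinder 38 mm across and 34 mm high, 50 g, loose; origin at the centre of its underside. It stands on the table just before the drawer, in its way
- board: white board, fixed, 160 (x) by 180 (y) by 8 mm thick, flat on the table; origin at the centre of its underside
- bottle: small amber bottle with a yellow cap, 38 mm across, 75 mm high, a bystander; origin at its underside, not to be disturbed
- slidebox: green box of slides, 85 by 35 by 30 mm, a bystander; origin at its underside, not to be disturbed
- remote: white remote control, 130 by 40 by 16 mm, a bystander; origin at its underside, not to be disturbed
- case: brown case, 120 by 75 by 30 mm, a bystander; origin at its underside, not to be disturbed
- driver: red-handled screwdriver, 170 mm long, a bystander; origin at its underside, not to be disturbed
Mind the look-alikes: they are no part of the job. Several things look just like the board: the one meant starts farthest from the robot's base.

How it is judged:
By the outcome, as a careful person would: the job done as asked, in the order asked, and still so for the second after the job is handed in, with the robot touching nothing.
Of discA, discB, discC only 2 to 3 are there at a start; the rules pass over those that are not, and their reading is None.
At some moment in a run one of loupe may be knocked a few centimetres aside while the robot is not near it.
Once in a run the grip may slacken for a moment while it holds something.
It also fails if it takes over 210 s, if anything falls off the work surface, if the arm or the gripper's body presses on something with over 40 N, if the wrist force passes 120 N, or if a joint passes its speed limit or range.

ROBOT

A 6-joint arm with a two-finger parallel gripper is mounted at the origin on the work surface. World frame = base frame: x ahead of the robot, y to its left, z up, the work surface at z = 0. Lengths are in m, angles in degrees, forces in N, time in s.
With the tool pointing down it reaches from about 0.3 to 0.75 m from the base axis. Payload 8.5 kg.
Tool frame: the origin (TCP) lies midway between the tips of the shut fingers; the grasp point (between the pads) lies 19 mm behind it (env.pinch_z is the z of the grasp point in the tool frame, in m); z points along the fingers, y is the line along which they close (so a half turn about z gives the same grasp; the last joint's range is limited). The gripper opens to 85 mm and grips with 20 to 120 N. Pads are 22 mm wide; open, the fingers measure 114 mm over their backs; the gripper's body (76 mm by 85 mm) begins 54 mm behind the grasp point. The pads swing forward as they close: fully open they stand 13 mm farther back than shut.
Start: joints at [-87.852, 21.807, 74.336, -0, 83.858, -12.336], TCP at [0.138, -0.533, 0.231] pointing down, gripper open.
Joint ranges: [-178.18, 178.18], [-50.72, 133.34], [12.68, 142.11], [-81.47, 261.47], [9.98, 163.14], [-165.26, 165.26]. Speed limits (degrees/s): [136.94, 136.94, 180, 180, 180, 180].

INTERFACE

Orientations are given as a 3x3 rotation matrix whose columns are the frame's x, y, z axes.
In Python, from rig import env gives the robot as it stands.
- The arm moves only by the tool arm_command, never from a script. Its argument "deltas" is a list of rows, each an object of numbers: "rx", "ry", "rz": the turn, a rotation vector about the tool's x, y, z in rad; "dx", "dy", "dz": the shift along the tool's x, y, z in m; "fingers": the finger opening in m, from 0 to 0.0854. In form: [{"rx": .., "ry": .., "rz": .., "dx": .., "dy": .., "dz": .., "fingers": ..}, ...]. A call has 1 to 12 rows; each row shifts and turns the commanded pose from where the row before left it, along the tool's axes as they then stand; what a row does not reach is not made up. A row lasts 1/10 s, in which the tool goes at most 50 mm and 8.59 degrees, less where a joint would pass 70% of its speed; a pose out of reach is approached as far as the arm can. A call is refused whole if a number of a shift passes 0.05 or a number of a turn 0.15, either way. A call with a gripper value outside its range is refused whole. The fingers move at their own pace and stop on an object; "squeeze" is the grip in N (left out, the last holds). Time passes only in rows, so rows that do not move let the fingers close. It gives the time, the measured TCP pose, the force, the opening and the grip force at its end, in the units of the state.
- env.observe(): the state, without advancing time (a new reading comes with each control period).
- env.get_image(name): name is "side" or "top" or "wrist"; returns a dict with "color" (420x560x3 uint8, blue, green, red), "camera_matrix" (3x3 intrinsics, pixels), "eye" and "orientation" of the camera in the world. Camera axes: x right, y up, looking along -z (the intrinsics and any distortion apply to the point x, -y, -z); pixel columns grow to the right and rows downward; lengths in m; the calibration is good to about 2 mm. A picture is of the moment at which its call begins. There is no depth.
- env.close_job(): hands the job in; it is judged then, once.
Trained networks look in a picture, given as the dict that the camera call returned (one of the last four; its "shot" number tells which), for a name from the list of things; names that differ only in an ending like _2 or _b are one class to them, and where a whole thing is asked for, a point or a joint stands for the part that bears it (a point fixed in the world has none). Each returns a list of dicts, best first, with "p" (0 to 1); they miss things now and then, are a little off and sometimes report something else, mostly with a low value. They report only what shows in the picture. A call takes as long as a camera call. They do not tell look-alikes from the thing itself.
- env.look_for(query, picture): "box" ([left, top, right, bottom] in pixels, round what is visible of it).
- env.tip_of(query, picture): "location" ([column, row] in pixels: a listed point, or the origin of a listed thing).
The state is a dict: "time_s": time; "q": joint angles; "qvel": joint speeds; "joint_efforts": joint torques, N m; "position": TCP position; "tool_rot": TCP orientation; "ft_force": force on the tool from outside, world axes, zero at the start; "wrist_torque": the same for the moment, N m; "grip_width": finger opening in m; "gripper_force": force on a finger pad.
Only numpy, scipy, OpenCV 4.12 (cv2) and the standard library are available. Lean on these libraries where they do the work, as an engineer would, in place of code of your own. Each camera call takes 0.05 s, during which the arm holds its last target. There are 200 camera calls.

## Working session

There is one attempt and no reset: what is moved stays moved. The work goes in short steps, Python scripts to look and compute and a tool call to move; the robot and the scene stay as the last step left them, time stands still between calls to the robot, and variables do not carry over. Pictures are saved under pics/ and viewed, at most 14 in all, crops included, and the job is handed in when it is done.

Besides the shell and the picture viewer there is one more tool, called after ">>>" in YAML: its name, and indented under it one key for each argument. arm_command: Moves the arm, as the interface text tells. Its arguments: {"type":"object","properties":{"deltas":{"type":"array"},"squeeze":{"type":"number"}},"required":["deltas"]}

```bash
mkdir -p pics; ls
cat > h.py <<'E'
import numpy as np, cv2
from rig import env
def ray(im,uv):
    K=np.array(im["camera_matrix"]);R=np.array(im["orientation"]);e=np.array(im["eye"])
    d=np.linalg.inv(K)@[uv[0],uv[1],1.]; d=R@np.array([d[0],-d[1],-d[2]]); return e,d/np.linalg.norm(d)
def atz(im,uv,z):
    e,d=ray(im,uv); return (e+d*(z-e[2])/d[2])
def proj(im,p):
    K=np.array(im["camera_matrix"]);R=np.array(im["orientation"]);e=np.array(im["eye"])
    c=R.T@(np.array(p)-e); u=K@[c[0],-c[1],-c[2]]; return u[:2]/u[2]
def tri(rs):
    A=np.zeros((3,3));b=np.zeros(3)
    for e,d in rs:
        M=np.eye(3)-np.outer(d,d);A+=M;b+=M@e
    return np.linalg.solve(A,b)
E
python3 - <<'E'
from h import *
np.set_printoptions(precision=4,suppress=True)
s=env.observe();print(s["tool_rot"],s["position"],env.pinch_z)
ims={}
for n in ["side","top","wrist"]:
    im=ims[n]=env.get_image(n);cv2.imwrite(f"pics/a_{n}.png",im["color"]);print(n,np.array(im["eye"]),np.array(im["camera_matrix"])[0],[k for k in im])
zs=dict(cabinet=0,pocket=.044,handle=.036,magazine=0,catches=.07,loupe=0,board=0,bottle=0,discA=.0495,well=.044)
for q,z in zs.items():
    for n in ["side","top"]:
        for r in env.tip_of(q,ims[n])[:4]: print(q,n,round(r["p"],2),np.round(r["location"],1),atz(ims[n],r["location"],z))
E
```

```text
pics
[[ 0.9682  0.2501 -0.0001]
 [ 0.2501 -0.9682  0.0015]
 [ 0.0003 -0.0015 -1.    ]] [ 0.1375 -0.5322  0.2307] -0.0187
side [ 0.2028 -0.8337  0.629 ] [416.8848   0.     276.6631] ['color', 'camera_matrix', 'eye', 'orientation', 'shot']
top [ 0.2938 -0.05    1.2747] [497.2969   0.     282.81  ] ['color', 'camera_matrix', 'eye', 'orientation', 'shot']
wrist [ 0.2053 -0.5141  0.3739] [335.7407   0.     281.2488] ['color', 'camera_matrix', 'eye', 'orientation', 'shot']
cabinet side 0.57 [342.6 236.4] [ 0.6435 -0.1226  0.    ]
cabinet top 0.59 [324.6 174.7] [ 0.6342 -0.1339 -0.    ]
pocket side 0.7 [355.6 220.2] [ 0.6726 -0.1247  0.044 ]
pocket side 0.49 [343.5 204.2] [ 0.6777 -0.0516  0.044 ]
handle side 0.67 [330. 230.] [ 0.6013 -0.1313  0.036 ]
handle side 0.26 [275.5 403.2] [ 0.3317 -0.4989  0.036 ]
handle top 0.84 [323.9 182.1] [ 0.605  -0.1299  0.036 ]
handle top 0.61 [447.9 177. ] [ 0.625  -0.4465  0.036 ]
magazine side 0.81 [258.7 188.1] [0.5174 0.1632 0.    ]
magazine top 0.56 [211.9 210.1] [0.5325 0.1597 0.    ]
catches side 0.66 [258.5 166.3] [0.5185 0.1664 0.07  ]
catches top 0.97 [202.9 207.2] [0.5262 0.1709 0.07  ]
loupe side 0.69 [295.5 248.1] [ 0.5159 -0.1273  0.    ]
loupe top 0.49 [324.4 214.6] [ 0.527  -0.1342  0.    ]
board side 0.72 [206.8 232.1] [0.3301 0.0019 0.    ]
board top 0.82 [267.2 282.9] [0.3477 0.0093 0.    ]
board top 0.75 [126.4 224. ] [0.4908 0.3811 0.    ]
board top 0.63 [134.3 320.2] [0.2472 0.3401 0.    ]
bottle side 0.83 [332.3 188.8] [0.7206 0.0915 0.    ]
bottle top 0.72 [236.5 142. ] [0.72   0.1032 0.    ]
discA side 0.53 [313.1 163.5] [0.6902 0.1691 0.0495]
well side 0.73 [356.6 223.9] [ 0.6674 -0.1391  0.044 ]
well side 0.66 [359.1 223.8] [ 0.6733 -0.1407  0.044 ]
well top 0.89 [322.6 152.8] [ 0.6806 -0.1254  0.044 ]
well top 0.67 [445.1 226.9] [ 0.4943 -0.4318  0.044 ]
well top 0.29 [326.5 213.7] [ 0.5213 -0.1366  0.044 ]
```

View pics/a_top.png

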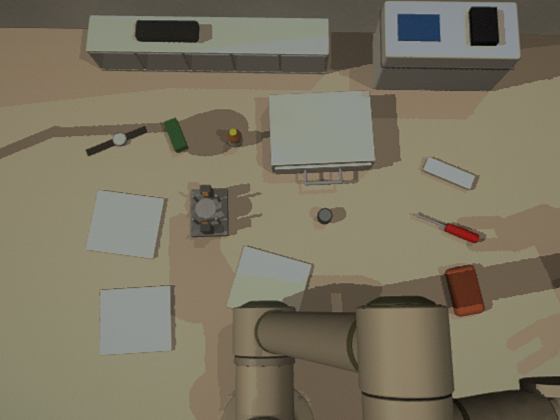

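View pics/a_side.png

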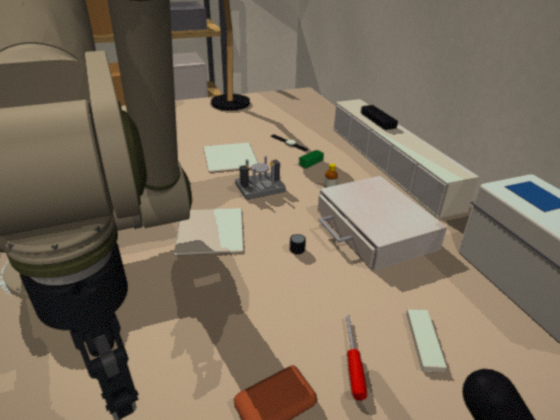

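The top view (x up, y left) shows three white boards at (126,224), (134,320) and (267,283). The one at (126,224), about (0.49, 0.38), is farthest from the base, so that's the target. The loupe is at (325,215), the handle at (323,182) and the magazine at (209,211).

>>> arm_command:
  deltas:
    - {"rz": 0.126}
    - {"rz": 0.126}
    - {"dx": 0.027, "dy": -0.0335, "dz": -0.002}
    - {"dx": 0.027, "dy": -0.0335, "dz": -0.002}
    - {"dx": 0.027, "dy": -0.0335, "dz": -0.002}
    - {"dx": 0.027, "dy": -0.0335, "dz": -0.002}
    - {"dx": 0.027, "dy": -0.0335, "dz": -0.002}
    - {"dx": 0.027, "dy": -0.0335, "dz": -0.002}
    - {"dx": 0.027, "dy": -0.0335, "dz": -0.002}
    - {"dx": 0.027, "dy": -0.0335, "dz": -0.002}
    - {"dx": 0.027, "dy": -0.0335, "dz": -0.002}
    - {"dx": 0.027, "dy": -0.0335, "dz": -0.002}

```text
invalid input
```

>>> arm_command:
  deltas:
    - {"dx": 0.027, "dy": -0.0335, "dz": -0.002}
    - {"dx": 0.027, "dy": -0.0335, "dz": -0.002}
    - {}

```text
invalid input
```

>>> arm_command:
  deltas:
    - {"rx": 0, "ry": 0, "rz": 0.126, "dx": 0, "dy": 0, "dz": 0, "fingers": 0.085}
    - {"rx": 0, "ry": 0, "rz": 0.126, "dx": 0, "dy": 0, "dz": 0, "fingers": 0.085}

```text
time_s: 1.35
position: [0.1375, -0.5325, 0.2313]
tool_rot: [[1.0, -0.004, 0.0], [-0.004, -1.0, -0.0], [0.0, 0.0, -1.0]]
ft_force: [0.5, 0.0, -0.8]
grip_width: 0.0849
gripper_force: 0.0
```

>>> arm_command:
  deltas:
    - {"rx": 0, "ry": 0, "rz": 0, "dx": 0.027, "dy": -0.0335, "dz": -0.002, "fingers": 0.085}
    - {"rx": 0, "ry": 0, "rz": 0, "dx": 0.027, "dy": -0.0335, "dz": -0.002, "fingers": 0.085}
    - {"rx": 0, "ry": 0, "rz": 0, "dx": 0.027, "dy": -0.0335, "dz": -0.002, "fingers": 0.085}
    - {"rx": 0, "ry": 0, "rz": 0, "dx": 0.027, "dy": -0.0335, "dz": -0.002, "fingers": 0.085}
    - {"rx": 0, "ry": 0, "rz": 0, "dx": 0.027, "dy": -0.0335, "dz": -0.002, "fingers": 0.085}
    - {"rx": 0, "ry": 0, "rz": 0, "dx": 0.027, "dy": -0.0335, "dz": -0.002, "fingers": 0.085}
    - {"rx": 0, "ry": 0, "rz": 0, "dx": 0.027, "dy": -0.0335, "dz": -0.002, "fingers": 0.085}
    - {"rx": 0, "ry": 0, "rz": 0, "dx": 0.027, "dy": -0.0335, "dz": -0.002, "fingers": 0.085}
    - {"rx": 0, "ry": 0, "rz": 0, "dx": 0.027, "dy": -0.0335, "dz": -0.002, "fingers": 0.085}
    - {"rx": 0, "ry": 0, "rz": 0, "dx": 0.027, "dy": -0.0335, "dz": -0.002, "fingers": 0.085}
    - {"rx": 0, "ry": 0, "rz": 0, "dx": 0.027, "dy": -0.0335, "dz": -0.002, "fingers": 0.085}
    - {"rx": 0, "ry": 0, "rz": 0, "dx": 0.027, "dy": -0.0335, "dz": -0.002, "fingers": 0.085}

```text
time_s: 2.55
position: [0.4621, -0.1286, 0.2556]
tool_rot: [[1.0, 0.001, 0.0], [0.001, -1.0, -0.0], [0.0, 0.0, -1.0]]
ft_force: [1.0, -1.1, -0.3]
grip_width: 0.0849
gripper_force: 0.0
```

Run:
```python
from h import *
np.set_printoptions(precision=4,suppress=True)
s=env.observe();print(s["position"],s["time_s"],s["q"])
im=env.get_image("wrist");cv2.imwrite("pics/b_wrist.png",im["color"]);print(np.array(im["eye"]),np.array(im["orientation"]))
zs=dict(cabinet=0,pocket=.044,handle=.036,loupe=0)
for q,z in zs.items():
    for r in env.tip_of(q,im)[:4]: print(q,round(r["p"],2),np.round(r["location"],1),atz(im,r["location"],z))
for r in env.look_for("loupe",im)[:2]:
    b=r["box"];print(b,atz(im,[(b[0]+b[2])/2,(b[1]+b[3])/2],.017))
```

```text
[ 0.4621 -0.1286  0.2556] 2.55 [-29.7305  13.6486  82.3191  -0.0012  84.0015  60.2225]
[ 0.5321 -0.1279  0.3987] [[ 0.0007  0.9605  0.2784]
 [-1.      0.0005  0.0006]
 [ 0.0004 -0.2784  0.9605]]
cabinet 0.78 [277.6   2.1] [ 0.6453 -0.1242  0.    ]
pocket 0.4 [550.4 269.7] [ 0.3599 -0.4399  0.044 ]
handle 0.6 [279.   41.4] [ 0.6011 -0.1258  0.036 ]
loupe 0.87 [280.7 125.3] [ 0.5204 -0.1275  0.    ]
[267.6, 111.5, 300.5, 144.3] [ 0.5181 -0.1312  0.017 ]
```

View pics/b_wrist.png

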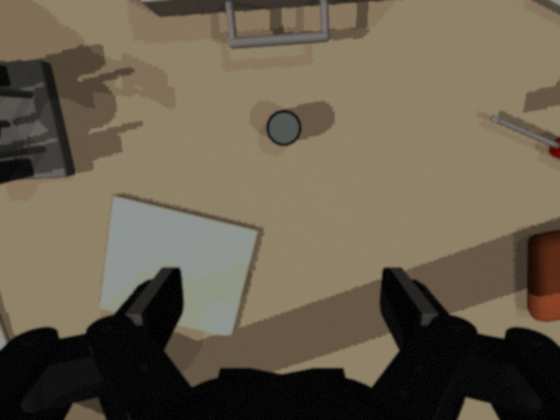

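The wrist view shows the loupe's top at (284,127), free of everything around it. The handle bar runs from (231,43) to (328,37), so the cabinet is yawed a few degrees.

Run:
```python
from h import *
np.set_printoptions(precision=4,suppress=True)
im=env.get_image("wrist");
print(atz(im,(284,127.5),.034))
a=atz(im,(231,43),.036);b=atz(im,(328,37.5),.036);print(a,b,np.linalg.norm(a-b),np.degrees(np.arctan2(*(b-a)[:2])))
```

```text
[ 0.5177 -0.1332  0.034 ]
[ 0.5982 -0.081   0.036 ] [ 0.6031 -0.1759  0.036 ] 0.09503229875357813 177.06397551862742
```

>>> arm_command:
  deltas:
    - {"rx": 0, "ry": 0, "rz": 0, "dx": 0.028, "dy": 0.0035, "dz": 0.03, "fingers": 0.075}
    - {"rx": 0, "ry": 0, "rz": 0, "dx": 0.028, "dy": 0, "dz": 0.03, "fingers": 0.075}
    - {"rx": 0, "ry": 0, "rz": 0, "dx": 0, "dy": 0, "dz": 0.04, "fingers": 0.075}
    - {"rx": 0, "ry": 0, "rz": 0, "dx": 0, "dy": 0, "dz": 0.04, "fingers": 0.075}
    - {"rx": 0, "ry": 0, "rz": 0, "dx": 0, "dy": 0, "dz": 0.04, "fingers": 0.075}
    - {"rx": 0, "ry": 0, "rz": 0, "dx": 0, "dy": 0, "dz": 0.04, "fingers": 0.075}
    - {"rx": 0, "ry": 0, "rz": 0, "dx": 0, "dy": 0, "dz": 0.02, "fingers": 0.075}
    - {"rx": 0, "ry": 0, "rz": 0, "dx": 0, "dy": 0, "dz": 0.01, "fingers": 0.075}
    - {"rx": 0, "ry": 0, "rz": 0, "dx": 0, "dy": 0, "dz": 0, "fingers": 0.075}

```text
time_s: 3.8
position: [0.5167, -0.1344, 0.0047]
tool_rot: [[1.0, -0.001, -0.001], [-0.001, -1.0, 0.001], [-0.001, -0.001, -1.0]]
ft_force: [0.4, 0.4, 1.5]
grip_width: 0.0753
gripper_force: 0.0
```

>>> arm_command:
  deltas:
    - {"rx": 0, "ry": 0, "rz": 0, "dx": 0, "dy": 0, "dz": 0, "fingers": 0.02}
    - {"rx": 0, "ry": 0, "rz": 0, "dx": 0, "dy": 0, "dz": 0, "fingers": 0.02}
    - {"rx": 0, "ry": 0, "rz": 0, "dx": 0, "dy": 0, "dz": 0, "fingers": 0.02}
    - {"rx": 0, "ry": 0, "rz": 0, "dx": 0, "dy": 0, "dz": 0, "fingers": 0.02}
    - {"rx": 0, "ry": 0, "rz": 0, "dx": 0, "dy": 0, "dz": 0, "fingers": 0.02}
    - {"rx": 0, "ry": 0, "rz": 0, "dx": 0, "dy": 0, "dz": 0, "fingers": 0.02}
  squeeze: 40

```text
time_s: 4.4
position: [0.5178, -0.134, 0.0067]
tool_rot: [[1.0, 0.001, 0.002], [0.001, -1.0, -0.001], [0.002, 0.001, -1.0]]
ft_force: [-1.5, -0.1, 6.6]
grip_width: 0.0371
gripper_force: 39.7
```

>>> arm_command:
  deltas:
    - {"rx": 0, "ry": 0, "rz": 0, "dx": 0, "dy": 0, "dz": -0.03, "fingers": 0.02}
    - {"rx": 0, "ry": 0, "rz": 0, "dx": 0, "dy": 0, "dz": -0.04, "fingers": 0.02}
    - {"rx": 0, "ry": 0, "rz": 0, "dx": 0, "dy": 0, "dz": -0.04, "fingers": 0.02}
    - {"rx": 0, "ry": 0, "rz": 0, "dx": 0, "dy": 0, "dz": -0.04, "fingers": 0.02}
    - {"rx": 0, "ry": 0, "rz": 0, "dx": -0.0025, "dy": -0.043, "dz": 0, "fingers": 0.02}
    - {"rx": 0, "ry": 0, "rz": 0, "dx": -0.0025, "dy": -0.043, "dz": 0, "fingers": 0.02}
    - {"rx": 0, "ry": 0, "rz": 0, "dx": -0.0025, "dy": -0.043, "dz": 0, "fingers": 0.02}
    - {"rx": 0, "ry": 0, "rz": 0, "dx": -0.0025, "dy": -0.043, "dz": 0, "fingers": 0.02}
    - {"rx": 0, "ry": 0, "rz": 0, "dx": -0.0025, "dy": -0.043, "dz": 0, "fingers": 0.02}
    - {"rx": 0, "ry": 0, "rz": 0, "dx": -0.0025, "dy": -0.043, "dz": 0, "fingers": 0.02}
  squeeze: 60

```text
time_s: 5.4
position: [0.5016, 0.126, 0.1562]
tool_rot: [[1.0, 0.001, 0.001], [0.001, -1.0, 0.0], [0.001, -0.0, -1.0]]
ft_force: [-0.2, -0.5, -0.4]
grip_width: 0.0369
gripper_force: 44.0
```

>>> arm_command:
  deltas:
    - {"rx": 0, "ry": 0, "rz": 0, "dx": -0.0025, "dy": -0.043, "dz": 0, "fingers": 0.02}
    - {"rx": 0, "ry": 0, "rz": 0, "dx": -0.0025, "dy": -0.043, "dz": 0, "fingers": 0.02}
    - {"rx": 0, "ry": 0, "rz": 0, "dx": -0.0025, "dy": -0.043, "dz": 0, "fingers": 0.02}
    - {"rx": 0, "ry": 0, "rz": 0, "dx": -0.0025, "dy": -0.043, "dz": 0, "fingers": 0.02}
    - {"rx": 0, "ry": 0, "rz": 0, "dx": -0.0025, "dy": -0.043, "dz": 0, "fingers": 0.02}
    - {"rx": 0, "ry": 0, "rz": 0, "dx": -0.0025, "dy": -0.043, "dz": 0, "fingers": 0.02}
    - {"rx": 0, "ry": 0, "rz": 0, "dx": 0, "dy": 0, "dz": 0, "fingers": 0.02}
    - {"rx": 0, "ry": 0, "rz": 0, "dx": 0, "dy": 0, "dz": 0, "fingers": 0.02}

```text
time_s: 6.2
position: [0.4864, 0.3828, 0.1556]
tool_rot: [[1.0, 0.003, 0.0], [0.003, -1.0, -0.0], [0.0, 0.0, -1.0]]
ft_force: [0.6, -1.0, -0.6]
grip_width: 0.0366
gripper_force: 61.4
```

Run:
```python
from h import *
np.set_printoptions(precision=4,suppress=True)
im=env.get_image("wrist");cv2.imwrite("pics/c_wrist.png",im["color"])
t=env.get_image("top")
for i in (im,t):
    for r in env.tip_of("board",i)[:3]: print(round(r["p"],2),np.round(r["location"],1),atz(i,r["location"],0))
for c in [(97,192),(164,200),(154,257),(88,248)]: print(atz(t,c,.008))
```

```text
0.95 [277.4 190.6] [0.49   0.3869 0.    ]
0.75 [266.  282.9] [0.3477 0.0123 0.    ]
0.66 [124.2 222.6] [0.4943 0.3872 0.    ]
0.62 [132.6 318.1] [0.2522 0.3448 0.    ]
[0.5728 0.4633 0.008 ]
[0.5551 0.2852 0.008 ]
[0.4059 0.3002 0.008 ]
[0.425  0.4721 0.008 ]
```

View pics/c_wrist.png

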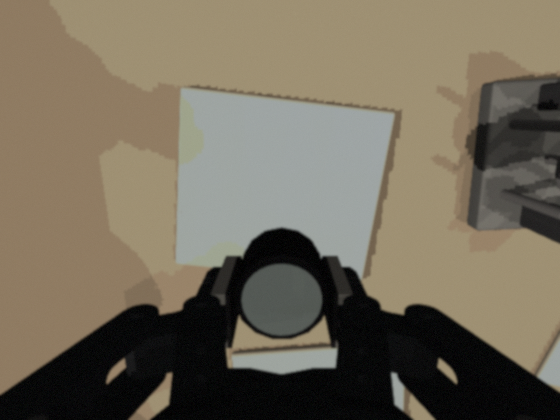

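The loupe is held between the fingers at (280,290), above the board centre. I'll lower it there.

>>> arm_command:
  deltas:
    - {"rx": 0, "ry": 0, "rz": 0, "dx": 0.003, "dy": 0, "dz": 0.04, "fingers": 0.02}
    - {"rx": 0, "ry": 0, "rz": 0, "dx": 0, "dy": 0, "dz": 0.04, "fingers": 0.02}
    - {"rx": 0, "ry": 0, "rz": 0, "dx": 0, "dy": 0, "dz": 0.03, "fingers": 0.02}
    - {"rx": 0, "ry": 0, "rz": 0, "dx": 0, "dy": 0, "dz": 0.015, "fingers": 0.02}
    - {"rx": 0, "ry": 0, "rz": 0, "dx": 0, "dy": 0, "dz": 0.009, "fingers": 0.02}
    - {"rx": 0, "ry": 0, "rz": 0, "dx": 0, "dy": 0, "dz": 0.005, "fingers": 0.02}
    - {"rx": 0, "ry": 0, "rz": 0, "dx": 0, "dy": 0, "dz": 0, "fingers": 0.02}

```text
time_s: 7.1
position: [0.4901, 0.382, 0.0166]
tool_rot: [[1.0, 0.0, 0.0], [0.0, -1.0, 0.0], [0.0, -0.0, -1.0]]
ft_force: [-0.4, 0.5, -0.3]
grip_width: 0.0366
gripper_force: 61.4
```

>>> arm_command:
  deltas:
    - {"rx": 0, "ry": 0, "rz": 0, "dx": 0, "dy": 0, "dz": 0, "fingers": 0.075}
    - {"rx": 0, "ry": 0, "rz": 0, "dx": 0, "dy": 0, "dz": 0, "fingers": 0.075}
    - {"rx": 0, "ry": 0, "rz": 0, "dx": 0, "dy": 0, "dz": 0, "fingers": 0.075}
    - {"rx": 0, "ry": 0, "rz": 0, "dx": 0, "dy": 0, "dz": 0, "fingers": 0.075}
    - {"rx": 0, "ry": 0, "rz": 0, "dx": 0, "dy": 0, "dz": -0.03, "fingers": 0.075}
    - {"rx": 0, "ry": 0, "rz": 0, "dx": 0, "dy": 0, "dz": -0.04, "fingers": 0.075}
    - {"rx": 0, "ry": 0, "rz": 0, "dx": 0, "dy": 0, "dz": -0.04, "fingers": 0.075}
    - {"rx": 0, "ry": 0, "rz": 0, "dx": 0, "dy": 0, "dz": -0.04, "fingers": 0.075}
    - {"rx": 0, "ry": 0, "rz": 0, "dx": 0, "dy": 0, "dz": -0.04, "fingers": 0.075}
    - {"rx": 0, "ry": 0, "rz": 0, "dx": 0, "dy": 0, "dz": 0, "fingers": 0.075}

```text
time_s: 8.1
position: [0.4914, 0.3832, 0.2126]
tool_rot: [[1.0, 0.001, 0.01], [0.001, -1.0, 0.005], [0.01, -0.005, -1.0]]
ft_force: [0.5, 0.3, -0.2]
grip_width: 0.0748
gripper_force: 0.0
```

Run:
```python
from h import *
np.set_printoptions(precision=4,suppress=True)
print(env.observe()["position"])
for n in("wrist","top"):
  im=env.get_image(n)
  for r in env.tip_of("loupe",im)[:2]: print(round(r["p"],2),np.round(r["location"],1),atz(im,r["location"],0.008))
```

```text
[0.4914 0.3832 0.2126]
0.8 [284.  185.4] [0.4918 0.382  0.008 ]
0.66 [127.7 221.9] [0.4951 0.3755 0.008 ]
```

>>> arm_command:
  deltas:
    - {"rx": 0, "ry": 0, "rz": 0, "dx": -0.006, "dy": 0.043, "dz": -0.012, "fingers": 0.075}
    - {"rx": 0, "ry": 0, "rz": 0, "dx": -0.006, "dy": 0.043, "dz": -0.012, "fingers": 0.075}
    - {"rx": 0, "ry": 0, "rz": 0, "dx": -0.006, "dy": 0.043, "dz": -0.012, "fingers": 0.075}
    - {"rx": 0, "ry": 0, "rz": 0, "dx": -0.006, "dy": 0.043, "dz": -0.012, "fingers": 0.075}
    - {"rx": 0, "ry": 0, "rz": 0, "dx": -0.006, "dy": 0.043, "dz": -0.012, "fingers": 0.075}
    - {"rx": 0, "ry": 0, "rz": 0, "dx": 0, "dy": 0, "dz": 0, "fingers": 0.075}
    - {"rx": 0, "ry": 0, "rz": 0, "dx": 0, "dy": 0, "dz": 0, "fingers": 0}

```text
time_s: 9.0
position: [0.4598, 0.1668, 0.2656]
tool_rot: [[1.0, -0.001, -0.001], [-0.001, -1.0, 0.0], [-0.001, -0.0, -1.0]]
ft_force: [0.3, 0.8, -0.0]
grip_width: 0.0623
gripper_force: 0.0
```

Run:
```python
from h import *
np.set_printoptions(precision=4,suppress=True)
im=env.get_image("wrist");cv2.imwrite("pics/d_wrist.png",im["color"])
for q,z in dict(magazine=0,catches=.07,follower=.07).items():
  for r in env.tip_of(q,im)[:2]: print(q,round(r["p"],2),np.round(r["location"],1),atz(im,r["location"],z))
np.savez("d.npz",K=im["camera_matrix"],R=im["orientation"],e=im["eye"])
```

```text
magazine 0.58 [280.7 123.7] [0.5192 0.168  0.    ]
catches 0.66 [279.8 120.4] [0.5242 0.1687 0.07  ]Traceback (most recent call last):
  File "<stdin>", line 5, in <module>
ValueError: it knows: board, bottle, cabinet, case, catches, discA, discB, discC, driver, handle, loupe, magazine, pocket, remote, slidebox, well
```

View pics/d_wrist.png

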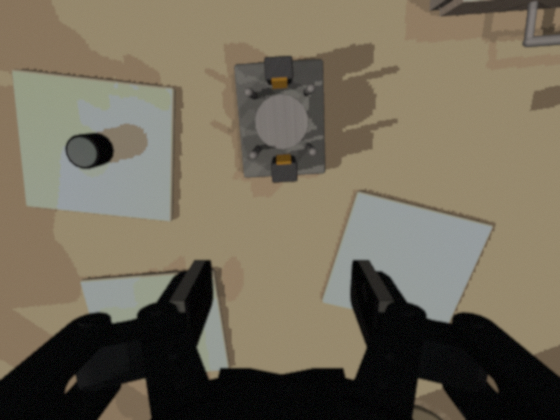

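>>> arm_command:
  deltas:
    - {"rx": 0, "ry": 0, "rz": 0, "dx": 0.01, "dy": 0.043, "dz": 0, "fingers": 0}
    - {"rx": 0, "ry": 0, "rz": 0, "dx": 0.01, "dy": 0.043, "dz": 0, "fingers": 0}
    - {"rx": 0, "ry": 0, "rz": 0, "dx": 0.01, "dy": 0.043, "dz": 0, "fingers": 0}
    - {"rx": 0, "ry": 0, "rz": 0, "dx": 0.01, "dy": 0.043, "dz": 0, "fingers": 0}
    - {"rx": 0, "ry": 0, "rz": 0, "dx": 0.01, "dy": 0.043, "dz": 0, "fingers": 0}
    - {"rx": 0, "ry": 0, "rz": 0, "dx": 0.01, "dy": 0.043, "dz": 0, "fingers": 0}
    - {"rx": 0, "ry": 0, "rz": 0, "dx": 0.01, "dy": 0.038, "dz": 0, "fingers": 0}
    - {"rx": 0, "ry": 0, "rz": -0.05, "dx": 0, "dy": 0, "dz": 0, "fingers": 0}
    - {"rx": 0, "ry": 0, "rz": 0, "dx": 0, "dy": 0, "dz": 0, "fingers": 0}

```text
time_s: 10.05
position: [0.5307, -0.1286, 0.2651]
tool_rot: [[0.999, 0.051, -0.002], [0.051, -0.999, 0.001], [-0.002, -0.001, -1.0]]
ft_force: [0.8, 0.2, 0.4]
grip_width: 0.0001
gripper_force: 0.0
```

Run:
```python
from h import *
np.set_printoptions(precision=4,suppress=True)
im=env.get_image("wrist");cv2.imwrite("pics/e_wrist.png",im["color"])
for q,z in dict(handle=.036,cabinet=0,well=.044,pocket=.044).items():
  for r in env.tip_of(q,im)[:2]: print(q,round(r["p"],2),np.round(r["location"],1),atz(im,r["location"],z))
np.savez("e.npz",K=im["camera_matrix"],R=im["orientation"],e=im["eye"])
```

```text
handle 0.87 [284.3 112.1] [ 0.6029 -0.1273  0.036 ]
cabinet 0.87 [286.9  72. ] [ 0.6466 -0.1281  0.    ]
pocket 0.44 [525.9 212.6] [ 0.5082 -0.4055  0.044 ]
```

View pics/e_wrist.png

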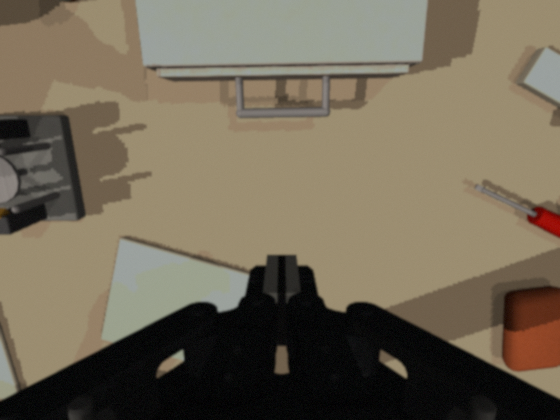

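Picture d shows the magazine with its brass catches at (280,82) and (284,160), and the loupe standing on its board. Picture e shows the handle bar from (237,114) to (328,113) and the cabinet's top front edge from (145,66) to (425,62). The tool is nearly aligned with it.

Run:
```python
from h import *
np.set_printoptions(precision=4,suppress=True)
def ld(n):
    z=np.load(n);return dict(camera_matrix=z["K"],orientation=z["R"],eye=z["e"])
e=ld("e.npz")
a=atz(e,(237,114),.036);b=atz(e,(328.5,113.5),.036);print((a+b)/2,np.degrees(np.arctan2(-(a-b)[0],(a-b)[1])))
a=atz(e,(145,66),.068);b=atz(e,(425,62),.068);print((a+b)/2,np.degrees(np.arctan2(-(a-b)[0],(a-b)[1])),np.linalg.norm(a-b))
# magazine: approx same camera pose as picture d
z=np.load("e.npz");d=dict(camera_matrix=z["K"])
s=np.array([.4598,.1668,.2656]);d["eye"]=np.array([.5321,-.1279,.3987])-[.4621,-.1286,.2556]+s
d["orientation"]=np.array([[0,.9605,.2784],[-1,0,0],[0,-.2784,.9605]])
for p in [(279.5,82.5),(284,160)]: print(atz(d,p,.07))
for p in [(248,92.5),(309,89.5),(254,156),(312,152.5)]: print("rod",atz(d,p,.087))
for p in [(235,66),(322,60),(327,173),(244,179)]: print("base",atz(d,p,.02))
```

```text
[ 0.6012 -0.1257  0.036 ] 3.2315949762178566
[ 0.6458 -0.1251  0.068 ] 3.6788396707046767 0.2617657043194031
[0.559  0.1692 0.07  ]
[0.4861 0.1647 0.07  ]
rod [0.5491 0.1976 0.087 ]
rod [0.5516 0.1425 0.087 ]
rod [0.4921 0.1934 0.087 ]
rod [0.4954 0.1383 0.087 ]
base [0.5799 0.217  0.02  ]
base [0.5858 0.1241 0.02  ]
base [0.4645 0.1142 0.02  ]
base [0.4574 0.2112 0.02  ]
```

>>> arm_command:
  deltas:
    - {"rx": 0, "ry": 0, "rz": -0.008, "dx": 0.03, "dy": 0, "dz": 0.03, "fingers": 0}
    - {"rx": 0, "ry": 0, "rz": 0, "dx": 0.03, "dy": 0, "dz": 0.03, "fingers": 0}
    - {"rx": 0, "ry": 0, "rz": 0, "dx": 0.03, "dy": 0, "dz": 0.04, "fingers": 0}
    - {"rx": 0, "ry": 0, "rz": 0, "dx": 0, "dy": 0, "dz": 0.04, "fingers": 0}
    - {"rx": 0, "ry": 0, "rz": 0, "dx": 0, "dy": 0, "dz": 0.04, "fingers": 0}
    - {"rx": 0, "ry": 0, "rz": 0, "dx": 0, "dy": 0, "dz": 0.02, "fingers": 0}
    - {"rx": 0, "ry": 0, "rz": 0, "dx": 0, "dy": 0, "dz": 0, "fingers": 0}

```text
time_s: 11.0
position: [0.6187, -0.1224, 0.0634]
tool_rot: [[0.998, 0.059, -0.006], [0.059, -0.998, 0.002], [-0.005, -0.003, -1.0]]
ft_force: [0.2, 0.6, -0.0]
grip_width: -0.0003
gripper_force: 0.0
```

>>> arm_command:
  deltas:
    - {"rx": 0, "ry": 0, "rz": 0, "dx": 0, "dy": 0, "dz": 0.01, "fingers": 0}
    - {"rx": 0, "ry": 0, "rz": 0, "dx": 0, "dy": 0, "dz": 0.01, "fingers": 0}
    - {"rx": 0, "ry": 0, "rz": 0, "dx": 0, "dy": 0, "dz": 0, "fingers": 0}

```text
time_s: 11.3
position: [0.6198, -0.1234, 0.0458]
tool_rot: [[0.998, 0.059, -0.001], [0.059, -0.998, 0.0], [-0.001, -0.0, -1.0]]
ft_force: [1.1, 1.5, 0.0]
grip_width: 0.0
gripper_force: 0.0
```

>>> arm_command:
  deltas:
    - {"rx": 0, "ry": 0, "rz": 0, "dx": 0.001, "dy": 0, "dz": 0.01, "fingers": 0}
    - {"rx": 0, "ry": 0, "rz": 0, "dx": 0, "dy": 0, "dz": 0.01, "fingers": 0}
    - {"rx": 0, "ry": 0, "rz": 0, "dx": 0, "dy": 0, "dz": 0.01, "fingers": 0}
    - {"rx": 0, "ry": 0, "rz": 0, "dx": 0, "dy": 0, "dz": 0, "fingers": 0}

```text
time_s: 11.7
position: [0.6203, -0.1233, 0.0145]
tool_rot: [[0.998, 0.059, -0.003], [0.059, -0.998, 0.001], [-0.003, -0.001, -1.0]]
ft_force: [-0.6, -0.0, -0.5]
grip_width: 0.0
gripper_force: 0.0
```

>>> arm_command:
  deltas:
    - {"rx": 0, "ry": 0, "rz": 0, "dx": -0.008, "dy": 0, "dz": 0, "fingers": 0}
    - {"rx": 0, "ry": 0, "rz": 0, "dx": -0.012, "dy": 0, "dz": 0, "fingers": 0}
    - {"rx": 0, "ry": 0, "rz": 0, "dx": -0.012, "dy": 0, "dz": 0, "fingers": 0}
    - {"rx": 0, "ry": 0, "rz": 0, "dx": -0.012, "dy": 0, "dz": 0, "fingers": 0}
    - {"rx": 0, "ry": 0, "rz": 0, "dx": -0.012, "dy": 0, "dz": 0, "fingers": 0}
    - {"rx": 0, "ry": 0, "rz": 0, "dx": -0.012, "dy": 0, "dz": 0, "fingers": 0}
    - {"rx": 0, "ry": 0, "rz": 0, "dx": -0.012, "dy": 0, "dz": 0, "fingers": 0}
    - {"rx": 0, "ry": 0, "rz": 0, "dx": -0.012, "dy": 0, "dz": 0, "fingers": 0}
    - {"rx": 0, "ry": 0, "rz": 0, "dx": -0.012, "dy": 0, "dz": 0, "fingers": 0}
    - {"rx": 0, "ry": 0, "rz": 0, "dx": -0.012, "dy": 0, "dz": 0, "fingers": 0}
    - {"rx": 0, "ry": 0, "rz": 0, "dx": -0.008, "dy": 0, "dz": 0, "fingers": 0}
    - {"rx": 0, "ry": 0, "rz": 0, "dx": 0, "dy": 0, "dz": 0, "fingers": 0}

```text
time_s: 12.9
position: [0.4964, -0.1309, 0.0167]
tool_rot: [[0.998, 0.058, -0.0], [0.058, -0.998, 0.0], [-0.0, -0.0, -1.0]]
ft_force: [0.8, 0.2, -1.2]
grip_width: -0.0003
gripper_force: 0.0
```

>>> arm_command:
  deltas:
    - {"rx": 0, "ry": 0, "rz": 0, "dx": 0.006, "dy": 0, "dz": 0, "fingers": 0}
    - {"rx": 0, "ry": 0, "rz": 0, "dx": 0, "dy": 0, "dz": -0.03, "fingers": 0}
    - {"rx": 0, "ry": 0, "rz": 0, "dx": 0, "dy": 0, "dz": -0.04, "fingers": 0}
    - {"rx": 0, "ry": 0, "rz": 0, "dx": 0, "dy": 0, "dz": -0.04, "fingers": 0}
    - {"rx": 0, "ry": 0, "rz": 0, "dx": 0, "dy": 0, "dz": -0.04, "fingers": 0}
    - {"rx": 0, "ry": 0, "rz": 0, "dx": 0, "dy": 0, "dz": -0.04, "fingers": 0}
    - {"rx": 0, "ry": 0, "rz": 0, "dx": 0, "dy": 0, "dz": -0.04, "fingers": 0}
    - {"rx": 0, "ry": 0, "rz": 0, "dx": 0, "dy": 0, "dz": 0, "fingers": 0}

```text
time_s: 13.7
position: [0.5055, -0.131, 0.2518]
tool_rot: [[0.998, 0.059, 0.009], [0.059, -0.998, -0.005], [0.009, 0.005, -1.0]]
ft_force: [0.7, -0.1, -0.0]
grip_width: -0.0003
gripper_force: 0.0
```

Run:
```python
from h import *
np.set_printoptions(precision=4,suppress=True)
print(env.observe()["position"])
im=env.get_image("wrist");cv2.imwrite("pics/f_wrist.png",im["color"])
for q,z in dict(handle=.036,well=.044,pocket=.044,discA=.0495,discB=.0495).items():
  for r in env.tip_of(q,im)[:4]: print(q,round(r["p"],2),np.round(r["location"],1),atz(im,r["location"],z))
np.savez("f.npz",K=im["camera_matrix"],R=im["orientation"],e=im["eye"])
```

```text
[ 0.5055 -0.131   0.2518]
handle 0.93 [281.8 210.3] [ 0.4755 -0.134   0.036 ]
discB 0.9 [280.4 136. ] [ 0.5566 -0.1276  0.0495]
discB 0.65 [ 23.4 150.4] [0.527  0.1316 0.0495]
discB 0.62 [282.5 208.4] [ 0.4814 -0.1343  0.0495]
```

View pics/f_wrist.png

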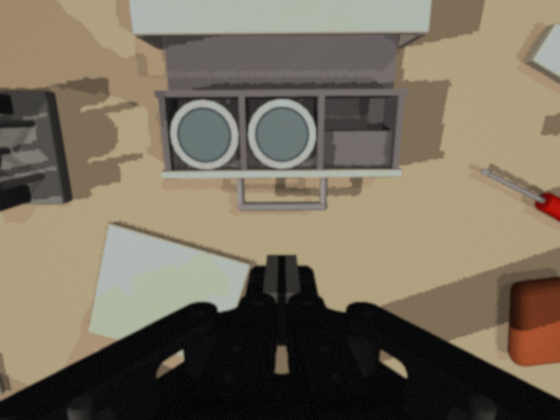

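Picture f shows the drawer fully open with discs in the left pocket (205,134) and the middle pocket (282,134). The right pocket is empty.

```bash
cat >> h.py <<'E'
def ld(n):
    z=np.load(n);return dict(camera_matrix=z["K"],orientation=z["R"],eye=z["e"])
np.set_printoptions(precision=4,suppress=True)
E
python3 - <<'E'
from h import *
f=ld("f.npz"); im=cv2.imread("pics/f_wrist.png")
print(f["orientation"])
for n,c in (("mid",(282,134)),("left",(205,134))):
    x,y=c;g=cv2.cvtColor(im,cv2.COLOR_BGR2GRAY)
    m=np.zeros_like(g);cv2.circle(m,c,42,255,-1)
    b=((g>np.percentile(g[m>0],70))&(m>0)).astype(np.uint8)
    cs,_=cv2.findContours(b,cv2.RETR_EXTERNAL,cv2.CHAIN_APPROX_NONE);k=max(cs,key=len)
    el=cv2.fitEllipse(cv2.convexHull(k));print(n,el,atz(f,el[0],.0545))
for p in [(157,92),(405,90),(401,173),(163,175)]: print("rim",atz(f,p,.055))
print("divider L/M", atz(f,(242,95),.0545),atz(f,(242,170),.0545),"M/R",atz(f,(320,94),.0545),atz(f,(320,170),.0545))
s=env.observe();print(s["q"],s["position"])
E
```

```text
[[ 0.0591  0.9612  0.2693]
 [-0.9982  0.0555  0.0213]
 [ 0.0055 -0.2701  0.9628]]
mid ((281.57281494140625, 133.5049285888672), (68.12609100341797, 69.84613037109375), 179.76548767089844) [ 0.5593 -0.1286  0.0545]
left ((204.00611877441406, 137.3881072998047), (67.4217529296875, 78.51692199707031), 168.94058227539062) [ 0.551  -0.052   0.0545]
rim [ 0.5909 -0.0075  0.055 ]
rim [ 0.6068 -0.2442  0.055 ]
rim [ 0.5272 -0.2528  0.055 ]
rim [ 0.511  -0.0104  0.055 ]
divider L/M [ 0.593  -0.0885  0.0545] [ 0.5208 -0.0905  0.0545] M/R [ 0.5984 -0.1633  0.0545] [ 0.5254 -0.1699  0.0545]
[-27.5877  18.2495  77.4967   0.0005  84.4032  59.0392] [ 0.5031 -0.1303  0.2451]
```

>>> arm_command:
  deltas:
    - {"rx": 0, "ry": 0, "rz": 0.14, "dx": 0, "dy": 0, "dz": 0, "fingers": 0}
    - {"rx": 0, "ry": 0, "rz": 0.14, "dx": 0, "dy": 0, "dz": 0, "fingers": 0}
    - {"rx": 0, "ry": 0, "rz": 0.14, "dx": 0, "dy": 0, "dz": 0, "fingers": 0}
    - {"rx": 0, "ry": 0, "rz": 0.14, "dx": 0, "dy": 0, "dz": 0, "fingers": 0}
    - {"rx": 0, "ry": 0, "rz": 0.14, "dx": 0, "dy": 0, "dz": 0, "fingers": 0}
    - {"rx": 0, "ry": 0, "rz": 0.14, "dx": 0, "dy": 0, "dz": 0, "fingers": 0}
    - {"rx": 0, "ry": 0, "rz": 0, "dx": 0, "dy": 0, "dz": 0, "fingers": 0}

```text
time_s: 14.7
position: [0.5032, -0.1304, 0.2455]
tool_rot: [[0.709, -0.705, -0.002], [-0.705, -0.709, 0.001], [-0.002, 0.0, -1.0]]
ft_force: [0.2, 0.0, 0.3]
grip_width: 0.0003
gripper_force: 0.0
```

Run:
```python
from h import *
s=env.observe();print(s["q"],s["position"],np.array(s["tool_rot"]))
```

```text
[-27.5959  18.22    77.4697   0.0017  84.4086 107.2311] [ 0.5032 -0.1304  0.2455] [[ 0.7092 -0.705  -0.0015]
 [-0.705  -0.7092  0.0008]
 [-0.0016  0.0005 -1.    ]]
```

>>> arm_command:
  deltas:
    - {"rx": 0, "ry": -0.14, "rz": 0, "dx": 0, "dy": 0, "dz": 0, "fingers": 0}
    - {"rx": 0, "ry": -0.14, "rz": 0, "dx": 0, "dy": 0, "dz": 0, "fingers": 0}
    - {"rx": 0, "ry": -0.14, "rz": 0, "dx": 0, "dy": 0, "dz": 0, "fingers": 0}
    - {"rx": 0, "ry": 0, "rz": 0, "dx": 0, "dy": 0, "dz": 0, "fingers": 0}

```text
time_s: 15.1
position: [0.504, -0.1319, 0.2436]
tool_rot: [[0.648, -0.703, -0.294], [-0.64, -0.711, 0.291], [-0.413, -0.0, -0.911]]
ft_force: [0.2, -1.1, -0.9]
grip_width: -0.0002
gripper_force: 0.0
```

```bash
cat >> h.py <<'E'
from scipy.spatial.transform import Rotation as Ro
from scipy.optimize import least_squares
def fk(q,s4=1,P=(.533,.341,.1175,.15,.378)):
    a2,L3,off,hh,L=P; q=np.radians(q)
    R=lambda ax,a: Ro.from_euler(ax,a).as_matrix()
    R1=R('z',q[0]);W=R1@(np.array([0,off,hh])+R('y',q[1])@[0,0,a2]+R('y',q[1]+q[2])@[0,0,L3])
    T=R1@R('y',q[1]+q[2])@R('z',s4*q[3])@R('y',q[4])@R('z',q[5]+np.pi/2)
    return W+T[:,2]*L,T
E
python3 - <<'E'
from h import *
s=env.observe();print(s["q"],s["position"],np.array(s["tool_rot"]))
D=[([-87.852,21.807,74.336,0,83.858,-12.336],[.1375,-.5325,.2307]),([-29.7305,13.6486,82.3191,0,84.0015,60.2225],[.4621,-.1286,.2556]),
([-27.5959,18.22,77.4697,.0017,84.4086,107.2311],[.5032,-.1304,.2455]),(s["q"],s["position"])]
for s4 in(1,-1):
    print(s4,fk(s["q"],s4)[1])
    r=least_squares(lambda P:np.concatenate([fk(q,s4,P)[0]-p for q,p in D]),[.53,.34,.1175,.15,.378]);print(r.x,r.fun)
E
```

```text
[-30.6414  28.8881  64.2818   6.1507 110.4776 104.975 ] [ 0.504  -0.1319  0.2436] [[ 0.6477 -0.7031 -0.2937]
 [-0.6402 -0.7111  0.2906]
 [-0.4132 -0.0002 -0.9106]]
1 [[ 0.6477 -0.7031 -0.2937]
 [-0.6402 -0.7111  0.2906]
 [-0.4132 -0.0002 -0.9106]]
[0.5358 0.3406 0.1178 0.0164 0.2459] [ 0.0004 -0.0004  0.0007  0.0004  0.0001  0.0001 -0.0001  0.0004  0.0001
 -0.0008 -0.0005 -0.0009]
-1 [[ 0.6134 -0.6833 -0.396 ]
 [-0.704  -0.7003  0.1179]
 [-0.3579  0.2065 -0.9106]]
[0.4084 0.3769 0.128  0.0552 0.1609] [ 0.0101  0.0112  0.0025  0.0107  0.006  -0.0036  0.0014  0.0111 -0.0006
 -0.0089 -0.0313  0.0018]
```

```bash
cat >> h.py <<'E'
PP=(.5358,.3406,.1178,.0164,.2459)
LO=np.array([-178.18,-50.72,12.68,-81.47,9.98,-165.26]);HI=np.array([178.18,133.34,142.11,261.47,163.14,165.26])
def rot(h,dn,flip):  # heading deg, degrees below horizontal; tool y in the vertical plane
    h,d=np.radians([h,dn]);z=np.array([np.cos(h)*np.cos(d),np.sin(h)*np.cos(d),-np.sin(d)])
    x=np.array([-np.sin(h),np.cos(h),0])*flip; return np.c_[x,np.cross(z,x),z]
def ik(p,R,seeds=12,q0=None):
    rng=np.random.default_rng(0);best=[]
    def f(q):
        a,T=fk(q,1,PP);return np.concatenate([(a-p)*5,Ro.from_matrix(T.T@R).as_rotvec()])
    for i in range(seeds):
        s=np.array([-15,20,75,[0,90,180,-60][i%4],80,rng.uniform(-160,160)]) if q0 is None else q0
        r=least_squares(f,np.clip(s,LO+.1,HI-.1),bounds=(LO,HI))
        if r.cost<1e-8 and not any(np.allclose(r.x,b,atol=1) for b in best): best.append(r.x)
    return best
E
python3 - <<'E'
from h import *
for nm,p,h,dns in (("pocket",[.545,-.13,.065],3.5,(40,50,60,90)),("pocketL",[.54,-.05,.065],3.5,(50,)),("mag+y",[.52,.14,.09],94,(15,30)),("mag-y",[.52,.19,.09],-86,(15,30)),("mag+x",[.50,.168,.09],4,(15,30))):
  for dn in dns:
    for fl in (1,-1):
      for q in ik(np.array(p),rot(h,dn,fl)): print(nm,dn,fl,np.round(q))
E
```

```text
pocket 40 1 [ -39.   21.  128.  107.   33. -141.]
pocket 40 -1 [-39.  21. 128. 107.  33.  39.]
pocket 50 1 [ -36.   20.  122.   78.   25. -109.]
pocket 50 -1 [-36.  20. 122.  78.  25.  71.]
pocket 60 1 [-33.  20. 114.  42.  27. -72.]
pocket 60 -1 [-33.  20. 114.  42.  27. 108.]
pocket 90 1 [-26.  29.  93.  -0.  59. -29.]
pocket 90 -1 [-26.  29.  93.   0.  59. 151.]
pocketL 50 1 [ -27.   18.  125.   88.   19. -112.]
pocketL 50 -1 [-27.  18. 125.  88.  19.  68.]
mag+y 15 1 [ -23.   39.  106.   60.   92. -149.]
mag+y 15 -1 [-23.  39. 106.  60.  92.  31.]
mag+y 30 1 [ -20.   33.  104.   53.   83. -141.]
mag+y 30 -1 [-20.  33. 104.  53.  83.  39.]
mag-y 15 1 [ 30.  47.  84. -61.  98. 137.]
mag-y 15 -1 [ 30.  47.  84. -61.  98. -43.]
mag-y 30 1 [ 28.  42.  84. -52.  89. 132.]
mag-y 30 -1 [ 28.  42.  84. -52.  89. -48.]
mag+x 30 -1 [  7.  18. 138. 184.  37.  -2.]
```

>>> arm_command:
  deltas:
    - {"rx": 0, "ry": 0.14, "rz": 0, "dx": 0, "dy": 0, "dz": 0, "fingers": 0}
    - {"rx": 0, "ry": 0.14, "rz": 0, "dx": 0, "dy": 0, "dz": 0, "fingers": 0}
    - {"rx": 0, "ry": 0.14, "rz": 0, "dx": 0, "dy": 0, "dz": 0, "fingers": 0}
    - {"rx": 0, "ry": 0, "rz": 0.1455, "dx": 0, "dy": 0, "dz": 0, "fingers": 0}
    - {"rx": 0, "ry": 0, "rz": 0.1455, "dx": 0, "dy": 0, "dz": 0, "fingers": 0}
    - {"rx": 0, "ry": 0, "rz": 0.1455, "dx": 0, "dy": 0, "dz": 0, "fingers": 0}
    - {"rx": 0, "ry": 0, "rz": 0.1455, "dx": 0, "dy": 0, "dz": 0, "fingers": 0}
    - {"rx": 0, "ry": 0, "rz": 0.1455, "dx": 0, "dy": 0, "dz": 0, "fingers": 0}
    - {"rx": 0, "ry": 0, "rz": 0, "dx": 0, "dy": 0, "dz": 0, "fingers": 0}

```text
time_s: 16.0
position: [0.503, -0.1301, 0.2466]
tool_rot: [[0.064, -0.998, 0.002], [-0.998, -0.064, -0.002], [0.002, -0.002, -1.0]]
ft_force: [0.4, 0.5, 0.4]
grip_width: -0.0001
gripper_force: 0.0
```

>>> arm_command:
  deltas:
    - {"rx": 0, "ry": 0, "rz": 0, "dx": 0, "dy": -0.04, "dz": 0.025, "fingers": 0}
    - {"rx": 0, "ry": 0, "rz": 0, "dx": 0, "dy": -0.04, "dz": 0.03, "fingers": 0}
    - {"rx": 0, "ry": 0, "rz": 0, "dx": 0, "dy": 0, "dz": 0.04, "fingers": 0}
    - {"rx": 0, "ry": 0, "rz": 0, "dx": 0, "dy": 0, "dz": 0.04, "fingers": 0}
    - {"rx": 0, "ry": 0, "rz": 0, "dx": 0, "dy": 0, "dz": 0.03, "fingers": 0}
    - {"rx": 0, "ry": 0, "rz": 0, "dx": 0, "dy": 0, "dz": 0, "fingers": 0}
    - {"rx": 0, "ry": 0, "rz": 0, "dx": 0, "dy": 0, "dz": 0, "fingers": 0}

```text
time_s: 16.7
position: [0.5835, -0.1256, 0.0824]
tool_rot: [[0.066, -0.998, 0.001], [-0.998, -0.066, -0.001], [0.001, -0.001, -1.0]]
ft_force: [0.4, -1.1, 1.1]
grip_width: 0.0001
gripper_force: 0.0
```

Run:
```python
from h import *
s=env.observe();print(s["q"],s["position"],np.array(s["tool_rot"]),fk(s["q"],1,PP)[0])
im=env.get_image("wrist");cv2.imwrite("pics/g_wrist.png",im["color"])
im=env.get_image("top");print(env.tip_of("loupe",im)[:1])
```

```text
[-23.4911  34.3874  78.9231  -0.0136  66.5909 152.7531] [ 0.5835 -0.1256  0.0824] [[ 0.0656 -0.9978  0.0015]
 [-0.9978 -0.0656 -0.0009]
 [ 0.001  -0.0014 -1.    ]] [ 0.6117 -0.1375  0.0779]
[{'location': [127.0, 221.9], 'p': 0.76}]
```

View pics/g_wrist.png

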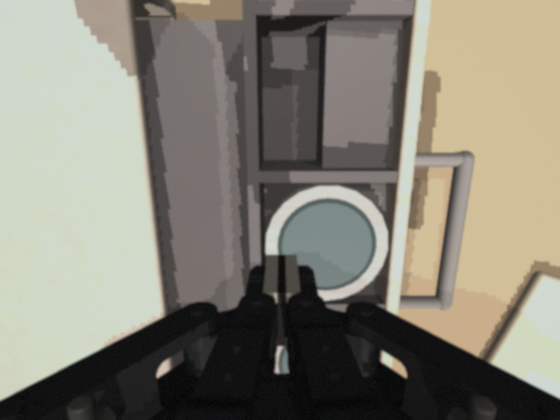

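Picture g has the tip over the far part of the middle disc, with the far wall about 10 mm beyond the tip's centre. I'll shift 2 mm nearer and press.

>>> arm_command:
  deltas:
    - {"rx": 0, "ry": 0, "rz": 0, "dx": 0, "dy": 0.002, "dz": 0.02, "fingers": 0}
    - {"rx": 0, "ry": 0, "rz": 0, "dx": 0, "dy": 0, "dz": 0.006, "fingers": 0}
    - {"rx": 0, "ry": 0, "rz": 0, "dx": 0, "dy": 0, "dz": 0.003, "fingers": 0}
    - {"rx": 0, "ry": 0, "rz": 0, "dx": 0, "dy": 0, "dz": 0.003, "fingers": 0}
    - {"rx": 0, "ry": 0, "rz": 0, "dx": 0, "dy": 0, "dz": 0, "fingers": 0}

```text
time_s: 17.35
position: [0.5813, -0.1257, 0.0496]
tool_rot: [[0.062, -0.998, 0.0], [-0.998, -0.062, -0.0], [0.0, -0.0, -1.0]]
ft_force: [0.3, 0.3, 0.4]
grip_width: -0.0001
gripper_force: 0.0
```

>>> arm_command:
  deltas:
    - {"rx": 0, "ry": 0, "rz": 0, "dx": 0, "dy": 0, "dz": 0.002, "fingers": 0}
    - {"rx": 0, "ry": 0, "rz": 0, "dx": 0, "dy": 0, "dz": 0.002, "fingers": 0}
    - {"rx": 0, "ry": 0, "rz": 0, "dx": 0, "dy": 0, "dz": 0.002, "fingers": 0}
    - {"rx": 0, "ry": 0, "rz": 0, "dx": 0, "dy": 0, "dz": 0.002, "fingers": 0}
    - {"rx": 0, "ry": 0, "rz": 0, "dx": 0, "dy": 0, "dz": 0, "fingers": 0}

```text
time_s: 17.85
position: [0.5816, -0.1258, 0.0418]
tool_rot: [[0.062, -0.998, 0.001], [-0.998, -0.062, -0.0], [0.001, -0.001, -1.0]]
ft_force: [0.9, 0.5, 3.6]
grip_width: 0.0005
gripper_force: 4.7
```

Run:
```python
from h import *
s=env.observe();print(s["q"],s["position"],s["ft_force"])
im=env.get_image("wrist");cv2.imwrite("pics/h_wrist.png",im["color"])
```

```text
[-23.5983  37.1817  81.4897   0.0044  61.2497 152.8414] [ 0.5816 -0.1258  0.0418] [0.9287 0.464  3.576 ]
```

View pics/h_wrist.png

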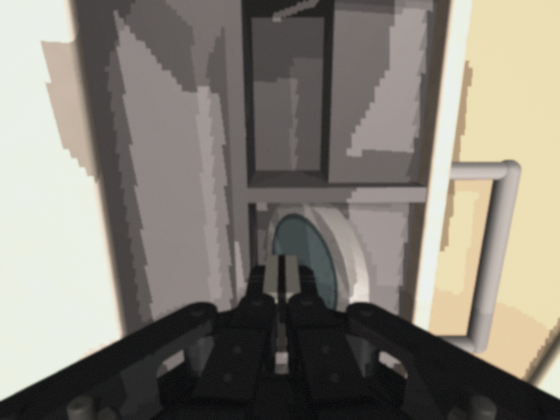

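The disc is tipping, with its near edge up around (350,260). I'll press a little deeper, then let go slowly.

>>> arm_command:
  deltas:
    - {"rx": 0, "ry": 0, "rz": 0, "dx": 0, "dy": 0, "dz": 0.002, "fingers": 0}
    - {"rx": 0, "ry": 0, "rz": 0, "dx": 0, "dy": 0, "dz": 0.002, "fingers": 0}
    - {"rx": 0, "ry": 0, "rz": 0, "dx": 0, "dy": 0, "dz": 0.001, "fingers": 0}
    - {"rx": 0, "ry": 0, "rz": 0, "dx": 0, "dy": 0, "dz": 0, "fingers": 0}
    - {"rx": 0, "ry": 0, "rz": 0, "dx": 0, "dy": 0, "dz": -0.002, "fingers": 0}
    - {"rx": 0, "ry": 0, "rz": 0, "dx": 0, "dy": 0, "dz": -0.002, "fingers": 0}
    - {"rx": 0, "ry": 0, "rz": 0, "dx": 0, "dy": 0, "dz": -0.002, "fingers": 0}
    - {"rx": 0, "ry": 0, "rz": 0, "dx": 0, "dy": 0, "dz": -0.002, "fingers": 0}
    - {"rx": 0, "ry": 0, "rz": 0, "dx": 0, "dy": 0, "dz": -0.002, "fingers": 0}
    - {"rx": 0, "ry": 0, "rz": 0, "dx": 0, "dy": 0, "dz": -0.003, "fingers": 0}
    - {"rx": 0, "ry": 0, "rz": 0, "dx": 0, "dy": 0, "dz": -0.003, "fingers": 0}
    - {"rx": 0, "ry": 0, "rz": 0, "dx": 0, "dy": 0, "dz": -0.003, "fingers": 0}

```text
time_s: 19.1
position: [0.5811, -0.1256, 0.0555]
tool_rot: [[0.062, -0.998, -0.0], [-0.998, -0.062, 0.0], [-0.0, 0.0, -1.0]]
ft_force: [0.1, -0.1, 0.5]
grip_width: -0.0003
gripper_force: 0.0
```

>>> arm_command:
  deltas:
    - {"rx": 0, "ry": 0, "rz": 0, "dx": 0, "dy": 0, "dz": -0.02, "fingers": 0}
    - {"rx": 0, "ry": 0, "rz": 0, "dx": 0, "dy": 0, "dz": -0.04, "fingers": 0}
    - {"rx": 0, "ry": 0, "rz": 0, "dx": 0, "dy": 0, "dz": -0.04, "fingers": 0}
    - {"rx": 0, "ry": 0, "rz": 0, "dx": 0, "dy": 0.02, "dz": -0.04, "fingers": 0.03}
    - {"rx": 0, "ry": 0, "rz": 0, "dx": -0.03, "dy": 0.03, "dz": -0.02, "fingers": 0.03}
    - {"rx": 0, "ry": 0, "rz": 0, "dx": -0.03, "dy": 0, "dz": 0, "fingers": 0.03}
    - {"rx": 0, "ry": 0, "rz": 0, "dx": 0, "dy": 0, "dz": 0, "fingers": 0.03}

```text
time_s: 19.8
position: [0.5267, -0.0664, 0.2167]
tool_rot: [[0.064, -0.998, 0.002], [-0.998, -0.064, 0.0], [-0.0, -0.002, -1.0]]
ft_force: [0.2, -0.8, -0.3]
grip_width: 0.0298
gripper_force: 0.0
```

Run:
```python
from h import *
s=env.observe();print(s["q"],s["position"],s["ft_force"])
im=env.get_image("wrist");cv2.imwrite("pics/i_wrist.png",im["color"])
np.savez("i.npz",K=im["camera_matrix"],R=im["orientation"],e=im["eye"])
D=[([-87.852,21.807,74.336,0,83.858,-12.336],[.1375,-.5325,.2307]),([-29.7305,13.6486,82.3191,0,84.0015,60.2225],[.4621,-.1286,.2556]),
([-27.5959,18.22,77.4697,.0017,84.4086,107.2311],[.5032,-.1304,.2455]),([-30.6414,28.8881,64.2818,6.1507,110.4776,104.975],[.504,-.1319,.2436]),
([-23.4911,34.3874,78.9231,-.0136,66.5909,152.7531],[.5835,-.1256,.0824]),([-23.5983,37.1817,81.4897,0,61.2497,152.8414],[.5816,-.1258,.0418]),(s["q"],s["position"])]
def fk2(q,P):
    p,T=fk(q,1,P[:5]); a=np.radians(q[1]+q[2]);return p+Ro.from_euler('z',q[0],degrees=True).as_matrix()@(P[5]*np.array([np.cos(a),0,-np.sin(a)])),T
r=least_squares(lambda P:np.concatenate([fk2(q,P)[0]-p for q,p in D]),[.53,.34,.1175,.15,.378,.05]);print(r.x,np.abs(r.fun).max())
```

```text
[-19.9883  20.4975  78.9173   0.0403  80.4959 156.3073] [ 0.5267 -0.0664  0.2167] [ 0.1669 -0.8437 -0.2798]
[0.5381 0.3506 0.1175 0.1305 0.2581 0.1039] 0.0004896239454268703
```

View pics/i_wrist.png

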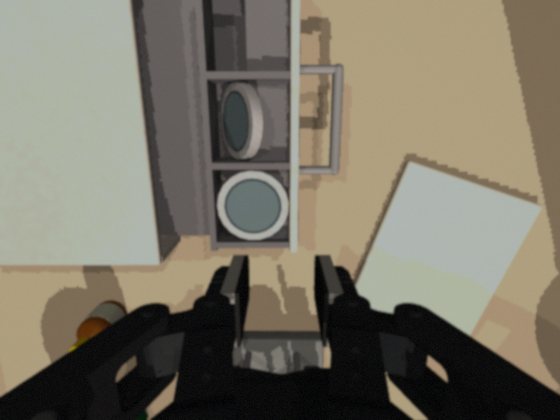

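The middle disc now leans in its pocket, its glass at (236,120) and its near rim's right edge at (264,120). I'll measure its tilt against a model.

```bash
cat >> h.py <<'E'
PP=[0.5381,0.3506,0.1175,0.1305,0.2581,0.1039]
_fk=fk
def fk(q,s4=1,P=None):
    P=PP; p,T=_fk(q,1,P[:5]); a=np.radians(q[1]+q[2])
    return p+Ro.from_euler('z',q[0],degrees=True).as_matrix()@(P[5]*np.array([np.cos(a),0,-np.sin(a)])),T
YAW=np.radians(3.6);CX=np.array([np.cos(YAW),np.sin(YAW),0]);CY=np.array([-np.sin(YAW),np.cos(YAW),0]);Z=np.array([0,0,1.])
def lean(M,th,s=None):  # M pocket centre on ledge level; returns centre, t(near-up), n
    t=-np.cos(th)*CX+np.sin(th)*Z;n=np.sin(th)*CX+np.cos(th)*Z
    if s is None: s=min(34/np.sin(th),(33.5-10*np.sin(th))/np.cos(th))/1000
    return M+.002*CX+(.034-s)*t+.005*n,t,n
E
python3 - <<'E'
from h import *
f=ld("i.npz");M=np.array([.559,-.1286,.044])
a=np.linspace(0,2*np.pi,73)
print("pocket corners",[np.round(proj(f,M+x*.0355*CX+y*.0355*CY+.0105*Z)) for x,y in((1,1),(1,-1),(-1,1),(-1,-1))])
for d in (40,45,50,55,60,65):
    c,t,n=lean(M,np.radians(d))
    top=np.array([proj(f,c+.005*n+.034*(np.cos(u)*t+np.sin(u)*CY)) for u in a]);bot=np.array([proj(f,c-.005*n+.034*(np.cos(u)*t+np.sin(u)*CY)) for u in a])
    print(d,"top L,R",top[:,0].min(),top[:,0].max(),top[:,1].min(),top[:,1].max(),"bot R",bot[:,0].max(),bot[:,1].min(),bot[:,1].max())
im=cv2.imread("pics/i_wrist.png")[70:250,190:350];cv2.imwrite("pics/i2.png",cv2.resize(im,None,fx=4,fy=4,interpolation=cv2.INTER_CUBIC)[:600])
E
```

```text
pocket corners [array([211., 162.]), array([206.,  78.]), array([289., 162.]), array([289.,  78.])]
40 top L,R 213.84301011254766 266.64723643916415 80.58844658113925 160.06107607872372 bot R 274.6214813862898 81.44403542081305 159.00247850706182
45 top L,R 214.70585281089282 261.7925086916266 80.80121209657494 159.78287678794126 bot R 270.6295948412399 81.58450941817547 158.81790328991838
50 top L,R 215.68400192671868 256.58695377359675 81.11052624094094 159.38143405969439 bot R 266.17751511045805 81.81313377852656 158.52022622227707
55 top L,R 217.94425168969786 252.75082910433866 81.31960604077838 159.112129404973 bot R 262.9962515002743 81.94239158870539 158.35377573466982
60 top L,R 221.81460534318902 250.94657381245602 81.21294025335004 159.2513486182029 bot R 261.8026359933824 81.76304667468915 158.58759695718052
65 top L,R 225.32013916648035 248.44286041270672 81.1356600446086 159.35137285128442 bot R 259.82073708954874 81.60675920776292 158.78986791272484
```

View pics/i2.png

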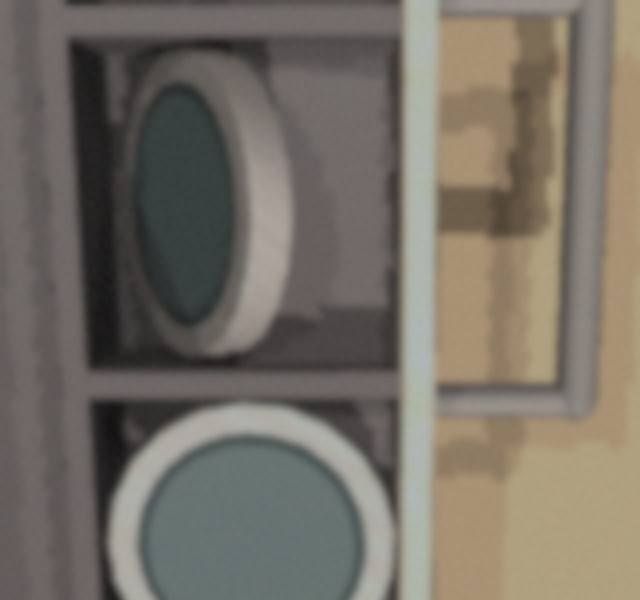

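The outline fits a tilt of about 57°. I'll work out the grasp and the placing, and check that the arm can reach both.

```bash
cat >> h.py <<'E'
def go(p,R=None):  # tool-frame turn and shift from measured pose
    s=env.observe();R0=np.array(s["tool_rot"]);p0=np.array(s["position"])
    R=R0 if R is None else R
    print("now",p0,"turn(tool now)",Ro.from_matrix(R0.T@R).as_rotvec(),"shift in current axes",R0.T@(p-p0),"shift in goal axes",R.T@(p-p0))
E
cat > plan.py <<'E'
from h import *
M=np.array([.5585,-.1286,.044]); MAG=np.array([.522,.168,0])
def grasp(Mp,th): 
    c,t,n=lean(Mp,np.radians(th)); R=rot(3.6,th,-1); E=c+.034*t
    return E+.06*t,E-.013*t,R
E
python3 - <<'E'
from plan import *
a,b,R=grasp(M,57);print(a,b)
q=np.array(env.observe()["q"])
for nm,p,RR in (("pre",a,R),("grasp",b,R),("up",b+.1*Z,R),("h45",[.5,-.05,.2],rot(45,40,-1)),("mag",[.52,.14,.12],rot(94,28,-1)),("mag2",[.52,.14,.09],rot(94,20,-1)),("magv",[.522,.168,.06],rot(4,90,-1))):
    r=ik(np.array(p),RR,1,q);print(nm,r); q=r[0] if r else q
go(a,R)
E
```

```text
[ 0.5171 -0.1312  0.1201] [ 0.5568 -0.1287  0.0589]
pre [array([-37.3781,  19.3134, 109.7971,  42.383 ,  31.9948, 106.189 ])]
grasp [array([-33.8101,  28.7524, 108.1329,  52.1196,  24.7845,  97.9137])]
up [array([-33.8101,  18.5339, 101.4891,  32.9907,  37.421 , 120.0476])]
h45 [array([-44.5612,  16.7   , 106.7637,  55.1696,  68.9408,  63.3695])]
mag [array([-21.7539,  38.6137,  92.7842,  52.6976,  88.7011,  42.5161])]
mag2 [array([-23.1662,  45.0725,  93.7285,  56.7512,  91.447 ,  35.8879])]
magv []
now [ 0.5272 -0.0678  0.216 ] turn(tool now) [0.5751 0.     0.0013] shift in current axes [0.0626 0.0142 0.0959] shift in goal axes [0.0626 0.064  0.0728]
```

>>> arm_command:
  deltas:
    - {"rx": 0.144, "ry": 0, "rz": 0, "dx": 0, "dy": 0, "dz": 0, "fingers": 0.028}
    - {"rx": 0.144, "ry": 0, "rz": 0, "dx": 0, "dy": 0, "dz": 0, "fingers": 0.028}
    - {"rx": 0.144, "ry": 0, "rz": 0, "dx": 0, "dy": 0, "dz": 0, "fingers": 0.028}
    - {"rx": 0.143, "ry": 0, "rz": 0.001, "dx": 0, "dy": 0, "dz": 0, "fingers": 0.028}
    - {"rx": 0, "ry": 0, "rz": 0, "dx": 0.021, "dy": 0.021, "dz": 0.024, "fingers": 0.028}
    - {"rx": 0, "ry": 0, "rz": 0, "dx": 0.021, "dy": 0.021, "dz": 0.024, "fingers": 0.028}
    - {"rx": 0, "ry": 0, "rz": 0, "dx": 0.021, "dy": 0.021, "dz": 0.024, "fingers": 0.028}
    - {"rx": 0, "ry": 0, "rz": 0, "dx": 0, "dy": 0, "dz": 0, "fingers": 0.028}
    - {"rx": 0, "ry": 0, "rz": 0, "dx": 0, "dy": 0, "dz": 0, "fingers": 0.028}

```text
time_s: 20.75
position: [0.5177, -0.1333, 0.1203]
tool_rot: [[0.06, -0.838, 0.542], [-0.998, -0.049, 0.034], [-0.002, -0.543, -0.84]]
ft_force: [-0.4, -0.1, -0.1]
grip_width: 0.0284
gripper_force: 0.0
```

Run:
```python
from plan import *
a,b,R=grasp(M,57);go(b,R)
im=env.get_image("side");print(env.look_for("discB",im)[:2]);cv2.imwrite("pics/j.png",cv2.resize(im["color"][150:270,270:430],None,fx=4,fy=4))
```

```text
now [ 0.5177 -0.1333  0.1203] turn(tool now) [ 0.0021 -0.0003 -0.0035] shift in current axes [-0.0022  0.0004  0.0729] shift in goal axes [-0.0021  0.0005  0.0729]
[{'box': [304.0, 217.7, 321.7, 238.8], 'p': 0.43}]
```

>>> arm_command:
  deltas:
    - {"rx": 0, "ry": 0, "rz": 0, "dx": -0.002, "dy": 0, "dz": 0.02, "fingers": 0.028}
    - {"rx": 0, "ry": 0, "rz": 0, "dx": 0, "dy": 0, "dz": 0.02, "fingers": 0.028}
    - {"rx": 0, "ry": 0, "rz": 0, "dx": 0, "dy": 0, "dz": 0.012, "fingers": 0.028}
    - {"rx": 0, "ry": 0, "rz": 0, "dx": 0, "dy": 0, "dz": 0.008, "fingers": 0.028}
    - {"rx": 0, "ry": 0, "rz": 0, "dx": 0, "dy": 0, "dz": 0.005, "fingers": 0.028}
    - {"rx": 0, "ry": 0, "rz": 0, "dx": 0, "dy": 0, "dz": 0.004, "fingers": 0.028}
    - {"rx": 0, "ry": 0, "rz": 0, "dx": 0, "dy": 0, "dz": 0, "fingers": 0.028}

```text
time_s: 21.55
position: [0.5551, -0.1282, 0.0628]
tool_rot: [[0.061, -0.838, 0.543], [-0.998, -0.051, 0.034], [-0.0, -0.544, -0.839]]
ft_force: [0.6, 0.4, 0.2]
grip_width: 0.028
gripper_force: 0.0
```

>>> arm_command:
  deltas:
    - {"rx": 0, "ry": 0, "rz": 0, "dx": 0, "dy": 0, "dz": 0.003, "fingers": 0.028}
    - {"rx": 0, "ry": 0, "rz": 0, "dx": 0, "dy": 0, "dz": 0, "fingers": 0.002}
    - {"rx": 0, "ry": 0, "rz": 0, "dx": 0, "dy": 0, "dz": 0, "fingers": 0.002}
    - {"rx": 0, "ry": 0, "rz": 0, "dx": 0, "dy": 0, "dz": 0, "fingers": 0.002}
    - {"rx": 0, "ry": 0, "rz": 0, "dx": 0, "dy": 0, "dz": 0, "fingers": 0.002}
    - {"rx": 0, "ry": 0, "rz": 0, "dx": 0, "dy": 0, "dz": 0, "fingers": 0.002}
  squeeze: 60

```text
time_s: 22.15
position: [0.5567, -0.1282, 0.0603]
tool_rot: [[0.061, -0.838, 0.543], [-0.998, -0.051, 0.034], [-0.0, -0.544, -0.839]]
ft_force: [0.3, 0.3, -0.2]
grip_width: 0.0078
gripper_force: 60.3
```

Run:
```python
from plan import *
s=env.observe();print(s["position"],s["grip_width"],s["gripper_force"],s["ft_force"])
im=env.get_image("wrist");cv2.imwrite("pics/k.png",im["color"])
```

```text
[ 0.5567 -0.1282  0.0603] 0.0077677975811600245 60.29901623725891 [ 0.3249  0.3479 -0.1851]
```

View pics/k.png

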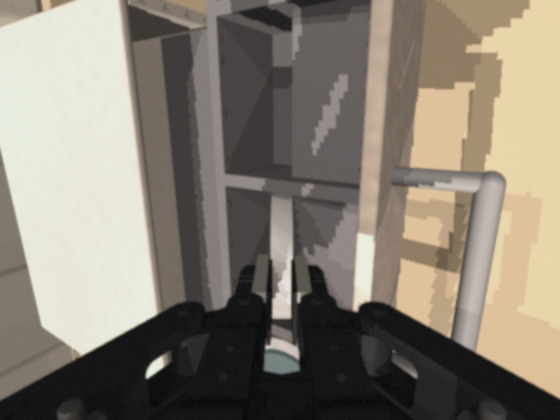

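The disc sits between the pads and the grip holds 60 N. I'll draw it out along its own plane.

>>> arm_command:
  deltas:
    - {"rx": 0, "ry": 0, "rz": 0, "dx": 0, "dy": 0, "dz": -0.01, "fingers": 0.002}
    - {"rx": 0, "ry": 0, "rz": 0, "dx": 0, "dy": 0, "dz": -0.02, "fingers": 0.002}
    - {"rx": 0, "ry": 0, "rz": 0, "dx": 0, "dy": 0, "dz": -0.02, "fingers": 0.002}
    - {"rx": 0, "ry": 0, "rz": 0, "dx": 0, "dy": -0.02, "dz": -0.03, "fingers": 0.002}
    - {"rx": 0, "ry": 0, "rz": 0, "dx": 0, "dy": -0.02, "dz": -0.03, "fingers": 0.002}
    - {"rx": 0, "ry": 0, "rz": 0, "dx": 0, "dy": -0.02, "dz": -0.03, "fingers": 0.002}
    - {"rx": 0, "ry": 0, "rz": 0, "dx": 0, "dy": -0.02, "dz": -0.03, "fingers": 0.002}
    - {"rx": 0, "ry": 0, "rz": 0, "dx": 0, "dy": 0, "dz": 0, "fingers": 0.002}

```text
time_s: 23.0
position: [0.5321, -0.1306, 0.2516]
tool_rot: [[0.061, -0.834, 0.549], [-0.998, -0.054, 0.029], [0.006, -0.549, -0.836]]
ft_force: [0.4, 0.8, -1.5]
grip_width: 0.0081
gripper_force: 60.2
```

```bash
cat >> plan.py <<'E'
def place(zc=.087,hd=80,dn=20,ins=.012):
    R=rot(hd,dn,-1);C=MAG+[0,0,zc];return C-(.034-ins)*R[:,2],R
E
python3 - <<'E'
from plan import *
s=env.observe();print(s["grip_width"],s["q"])
p,R=place();hi=p+[0,0,.1]
q=np.array(s["q"])
for x in (hi,p): r=ik(x,R,1,q);print(r);q=r[0] if r else q
go(hi,R)
E
```

```text
0.008055484631924069 [-35.9142   9.3293  96.2251  26.5531  50.5053 127.7959]
[array([-24.8627,  30.8554, 100.4996,  65.3918,  87.4178,  46.5733])]
[array([-24.8627,  41.8813, 103.8963,  66.6734,  81.5328,  33.3382])]
now [ 0.5321 -0.1306  0.2516] turn(tool now) [ 0.5445 -1.0666 -0.8373] shift in current axes [-0.2789  0.0278  0.0482] shift in goal axes [-0.0618 -0.0392  0.2748]
```

>>> arm_command:
  deltas:
    - {"rx": 0, "ry": 0, "rz": 0, "dx": -0.04, "dy": 0, "dz": 0, "fingers": 0.002}
    - {"rx": 0, "ry": 0, "rz": 0, "dx": -0.04, "dy": 0, "dz": 0, "fingers": 0.002}
    - {"rx": 0, "ry": 0, "rz": 0, "dx": -0.04, "dy": 0, "dz": 0, "fingers": 0.002}
    - {"rx": 0, "ry": 0, "rz": 0, "dx": -0.04, "dy": 0, "dz": 0, "fingers": 0.002}
    - {"rx": 0.0495, "ry": -0.097, "rz": -0.076, "dx": 0, "dy": 0, "dz": 0, "fingers": 0.002}
    - {"rx": 0.0495, "ry": -0.097, "rz": -0.076, "dx": 0, "dy": 0, "dz": 0, "fingers": 0.002}
    - {"rx": 0.0495, "ry": -0.097, "rz": -0.076, "dx": 0, "dy": 0, "dz": 0, "fingers": 0.002}
    - {"rx": 0.0495, "ry": -0.097, "rz": -0.076, "dx": 0, "dy": 0, "dz": 0, "fingers": 0.002}
    - {"rx": 0.0495, "ry": -0.097, "rz": -0.076, "dx": 0, "dy": 0, "dz": 0, "fingers": 0.002}
    - {"rx": 0.0495, "ry": -0.097, "rz": -0.076, "dx": 0, "dy": 0, "dz": 0, "fingers": 0.002}

```text
time_s: 24.0
position: [0.5194, 0.0304, 0.2439]
tool_rot: [[0.647, -0.547, 0.532], [-0.752, -0.34, 0.565], [-0.128, -0.765, -0.631]]
ft_force: [-0.0, 0.3, -0.7]
grip_width: 0.008
gripper_force: 60.2
```

>>> arm_command:
  deltas:
    - {"rx": 0.0495, "ry": -0.097, "rz": -0.076, "dx": 0, "dy": 0, "dz": 0, "fingers": 0.002}
    - {"rx": 0.0495, "ry": -0.097, "rz": -0.076, "dx": 0, "dy": 0, "dz": 0, "fingers": 0.002}
    - {"rx": 0.0495, "ry": -0.097, "rz": -0.076, "dx": 0, "dy": 0, "dz": 0, "fingers": 0.002}
    - {"rx": 0.0495, "ry": -0.097, "rz": -0.076, "dx": 0, "dy": 0, "dz": 0, "fingers": 0.002}
    - {"rx": 0.0495, "ry": -0.097, "rz": -0.076, "dx": 0, "dy": 0, "dz": 0, "fingers": 0.002}
    - {"rx": 0, "ry": 0, "rz": 0, "dx": 0, "dy": 0, "dz": 0, "fingers": 0.002}
    - {"rx": 0, "ry": 0, "rz": 0, "dx": 0, "dy": 0, "dz": 0, "fingers": 0.002}

```text
time_s: 24.7
position: [0.52, 0.0306, 0.2436]
tool_rot: [[0.966, -0.139, 0.217], [-0.252, -0.349, 0.902], [-0.05, -0.927, -0.373]]
ft_force: [-1.5, 0.4, -0.2]
grip_width: 0.008
gripper_force: 60.2
```

Run:
```python
from plan import *
s=env.observe();print(s["grip_width"],s["q"])
p,R=place();hi=p+[0,0,.05]
go(hi,R)
```

```text
0.007995436670599617 [-36.9093  27.0792  93.8684  59.1177  97.157   55.5591]
now [0.52   0.0306 0.2436] turn(tool now) [ 0.0313 -0.0578 -0.0754] shift in current axes [-0.0262  0.0512  0.1422] shift in goal axes [-0.0219  0.0538  0.1419]
```

>>> arm_command:
  deltas:
    - {"rx": 0.031, "ry": -0.058, "rz": -0.075, "dx": 0, "dy": 0, "dz": 0, "fingers": 0.002}
    - {"rx": 0, "ry": 0, "rz": 0, "dx": -0.0055, "dy": 0.0135, "dz": 0.0355, "fingers": 0.002}
    - {"rx": 0, "ry": 0, "rz": 0, "dx": -0.0055, "dy": 0.0135, "dz": 0.0355, "fingers": 0.002}
    - {"rx": 0, "ry": 0, "rz": 0, "dx": -0.0055, "dy": 0.0135, "dz": 0.0355, "fingers": 0.002}
    - {"rx": 0, "ry": 0, "rz": 0, "dx": -0.0055, "dy": 0.0135, "dz": 0.0355, "fingers": 0.002}
    - {"rx": 0, "ry": 0, "rz": 0, "dx": 0, "dy": 0, "dz": 0, "fingers": 0.002}
    - {"rx": 0, "ry": 0, "rz": 0, "dx": 0, "dy": 0, "dz": 0, "fingers": 0.002}

```text
time_s: 25.4
position: [0.518, 0.1479, 0.1455]
tool_rot: [[0.985, -0.057, 0.161], [-0.171, -0.338, 0.926], [0.002, -0.94, -0.342]]
ft_force: [-0.7, -0.3, 0.1]
grip_width: 0.0076
gripper_force: 60.2
```

Run:
```python
from plan import *
p,R=place();go(p,R)
s=env.observe();R0=np.array(s["tool_rot"]);C=np.array(s["position"])+.022*R0[:,2];print("disc est",C)
sd=env.get_image("side");w=env.get_image("wrist");tp=env.get_image("top")
for n,i in (("side",sd),("top",tp),("wrist",w)):
    print(n,"disc pred",proj(i,C),[ (np.round(r["location"]),round(r["p"],2)) for r in env.tip_of("discA",i)[:3]],"catch pred",proj(i,MAG+[0,0,.07]),[np.round(r["location"]) for r in env.tip_of("catches",i)[:1]])
x,y=proj(sd,MAG+[0,0,.08]).astype(int);a=cv2.resize(sd["color"][y-50:y+50,x-66:x+66],(400,300),interpolation=3)
x,y=proj(tp,MAG+[0,0,.08]).astype(int);b=cv2.resize(tp["color"][y-50:y+50,x-66:x+66],(400,300),interpolation=3)
cv2.imwrite("pics/l.png",np.vstack([np.hstack([a,b]),]))
```

```text
now [0.518  0.1479 0.1455] turn(tool now) [0.0004 0.0017 0.0025] shift in current axes [0.0003 0.048  0.0173] shift in goal axes [0.0004 0.048  0.0173]
disc est [0.5216 0.1683 0.138 ]
side disc pred [259.1619 143.9067] [] catch pred [259.5149 165.86  ] [array([257., 169.])]
top disc pred [198.9124 203.5519] [] catch pred [203.9673 208.8915] [array([203., 208.])]
wrist disc pred [282.508  253.1143] [] catch pred [389.4908 237.4518] [array([391., 234.])]
```

View pics/l.png

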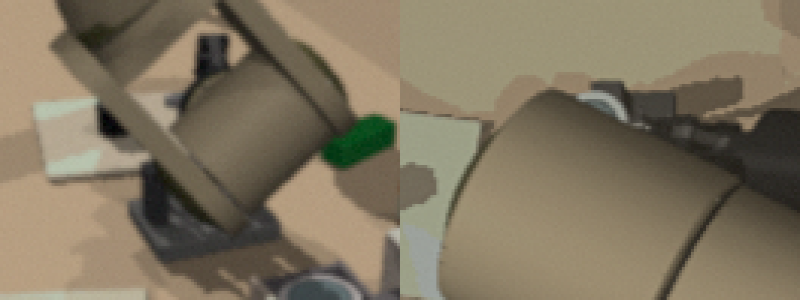

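The arm hides the magazine in both views of that picture. I'll lower the disc stepwise and watch the forces.

>>> arm_command:
  deltas:
    - {"rx": 0, "ry": 0, "rz": 0, "dx": 0, "dy": 0.0188, "dz": 0.0068, "fingers": 0.002}
    - {"rx": 0, "ry": 0, "rz": 0, "dx": 0, "dy": 0.0094, "dz": 0.0034, "fingers": 0.002}
    - {"rx": 0, "ry": 0, "rz": 0, "dx": 0, "dy": 0.0047, "dz": 0.0017, "fingers": 0.002}
    - {"rx": 0, "ry": 0, "rz": 0, "dx": 0, "dy": 0.0047, "dz": 0.0017, "fingers": 0.002}
    - {"rx": 0, "ry": 0, "rz": 0, "dx": 0, "dy": 0, "dz": 0, "fingers": 0.002}
    - {"rx": 0, "ry": 0, "rz": 0, "dx": 0, "dy": 0, "dz": 0, "fingers": 0.002}

```text
time_s: 26.45
position: [0.5187, 0.1474, 0.1052]
tool_rot: [[0.985, -0.056, 0.162], [-0.171, -0.337, 0.926], [0.003, -0.94, -0.341]]
ft_force: [0.2, -0.1, -0.7]
grip_width: 0.0076
gripper_force: 60.2
```

>>> arm_command:
  deltas:
    - {"rx": 0, "ry": 0, "rz": 0, "dx": 0, "dy": 0.003, "dz": 0.001, "fingers": 0.002}
    - {"rx": 0, "ry": 0, "rz": 0, "dx": 0, "dy": 0.003, "dz": 0.001, "fingers": 0.002}
    - {"rx": 0, "ry": 0, "rz": 0, "dx": 0, "dy": 0, "dz": 0, "fingers": 0.002}
    - {"rx": 0, "ry": 0, "rz": 0, "dx": 0, "dy": 0, "dz": 0, "fingers": 0.002}

```text
time_s: 26.85
position: [0.5186, 0.1473, 0.0986]
tool_rot: [[0.985, -0.056, 0.161], [-0.171, -0.337, 0.926], [0.002, -0.94, -0.341]]
ft_force: [1.5, 0.2, -0.4]
grip_width: 0.008
gripper_force: 60.2
```

Run:
```python
from plan import *
p,R=place();go(p,R)
s=env.observe();print(s["ft_force"],s["wrist_torque"],s["grip_width"])
```

```text
now [0.5186 0.1473 0.0986] turn(tool now) [-0.0008  0.0018  0.0032] shift in current axes [-0.0003  0.0038  0.0017] shift in goal axes [-0.0003  0.0038  0.0017]
[ 1.4501  0.1883 -0.3686] [-0.5968  0.1205 -0.0103] 0.008041125845275802
```

>>> arm_command:
  deltas:
    - {"rx": 0, "ry": 0, "rz": 0, "dx": 0, "dy": 0.002, "dz": 0.0008, "fingers": 0.002}
    - {"rx": 0, "ry": 0, "rz": 0, "dx": 0, "dy": 0.002, "dz": 0.0008, "fingers": 0.002}
    - {"rx": 0, "ry": 0, "rz": 0, "dx": 0, "dy": 0, "dz": 0, "fingers": 0.002}

```text
time_s: 27.15
position: [0.5186, 0.1474, 0.0941]
tool_rot: [[0.985, -0.056, 0.161], [-0.171, -0.337, 0.926], [0.002, -0.94, -0.341]]
ft_force: [-0.4, -0.1, 0.2]
grip_width: 0.0079
gripper_force: 60.2
```

>>> arm_command:
  deltas:
    - {"rx": 0, "ry": 0, "rz": 0, "dx": 0, "dy": 0.002, "dz": 0.0008, "fingers": 0.002}
    - {"rx": 0, "ry": 0, "rz": 0, "dx": 0, "dy": 0.001, "dz": 0.0004, "fingers": 0.002}
    - {"rx": 0, "ry": 0, "rz": 0, "dx": 0, "dy": 0, "dz": 0, "fingers": 0.002}

```text
time_s: 27.45
position: [0.5187, 0.1475, 0.091]
tool_rot: [[0.985, -0.056, 0.162], [-0.171, -0.336, 0.926], [0.002, -0.94, -0.341]]
ft_force: [-0.7, -0.9, -0.3]
grip_width: 0.0079
gripper_force: 60.3
```

>>> arm_command:
  deltas:
    - {"rx": 0, "ry": 0, "rz": 0, "dx": 0, "dy": 0, "dz": 0, "fingers": 0.016}
    - {"rx": 0, "ry": 0, "rz": 0, "dx": 0, "dy": 0, "dz": 0, "fingers": 0.022}
    - {"rx": 0, "ry": 0, "rz": 0, "dx": 0, "dy": 0, "dz": 0, "fingers": 0.03}
    - {"rx": 0, "ry": 0, "rz": 0, "dx": 0, "dy": 0, "dz": 0, "fingers": 0.036}
    - {"rx": 0, "ry": 0, "rz": 0, "dx": 0, "dy": 0.0028, "dz": 0.001, "fingers": 0.036}
    - {"rx": 0, "ry": 0, "rz": 0, "dx": 0, "dy": 0.0028, "dz": 0.001, "fingers": 0.036}
    - {"rx": 0, "ry": 0, "rz": 0, "dx": 0, "dy": 0, "dz": 0, "fingers": 0.036}
    - {"rx": 0, "ry": 0, "rz": 0, "dx": 0, "dy": 0, "dz": 0, "fingers": 0.036}

```text
time_s: 28.25
position: [0.5187, 0.1475, 0.085]
tool_rot: [[0.985, -0.056, 0.161], [-0.171, -0.337, 0.926], [0.002, -0.94, -0.341]]
ft_force: [0.6, -1.2, 0.6]
grip_width: 0.036
gripper_force: 0.0
```

>>> arm_command:
  deltas:
    - {"rx": 0, "ry": 0, "rz": 0, "dx": 0, "dy": 0.0017, "dz": -0.0047, "fingers": 0.036}
    - {"rx": 0, "ry": 0, "rz": 0, "dx": 0, "dy": 0.0034, "dz": -0.0094, "fingers": 0.036}
    - {"rx": 0, "ry": 0, "rz": 0, "dx": 0, "dy": 0.0068, "dz": -0.0188, "fingers": 0.036}
    - {"rx": 0, "ry": 0, "rz": 0, "dx": 0, "dy": 0.0103, "dz": -0.0282, "fingers": 0.036}
    - {"rx": 0, "ry": 0, "rz": 0, "dx": 0, "dy": -0.02, "dz": -0.03, "fingers": 0.036}
    - {"rx": 0, "ry": 0, "rz": 0, "dx": 0, "dy": -0.04, "dz": -0.02, "fingers": 0}
    - {"rx": 0, "ry": 0, "rz": 0, "dx": 0, "dy": -0.04, "dz": 0, "fingers": 0}
    - {"rx": 0, "ry": 0, "rz": 0, "dx": 0, "dy": -0.03, "dz": 0, "fingers": 0}
    - {"rx": 0, "ry": 0, "rz": 0, "dx": 0, "dy": 0, "dz": 0, "fingers": 0}

```text
time_s: 29.15
position: [0.5068, 0.0809, 0.2272]
tool_rot: [[0.985, -0.051, 0.163], [-0.17, -0.34, 0.925], [0.008, -0.939, -0.343]]
ft_force: [0.2, -0.4, -0.9]
grip_width: 0.0003
gripper_force: 0.0
```

Run:
```python
from plan import *
s=env.observe();print(s["position"],s["q"])
w=env.get_image("wrist");sd=env.get_image("side");tp=env.get_image("top")
for n,i in (("wrist",w),("side",sd),("top",tp)):
    for d in ("discA","loupe"):
        print(n,d,[(np.round(r["location"],1),round(r["p"],2),atz(i,r["location"],.08)) for r in env.tip_of(d,i)[:3]])
    print("pred",proj(i,MAG+[0,0,.08]))
cv2.imwrite("pics/m_side.png",sd["color"]);cv2.imwrite("pics/m_top.png",tp["color"])
R=rot(4,90,-1);R2=rot(4,90,1)
for RR in (R,R2):
    print(ik(MAG+[0,0,.15],RR,1,np.array(s["q"])))
    go(MAG+[0,0,.15],RR)
```

```text
[0.5068 0.0809 0.2272] [-32.5479  28.0074  97.7845  60.5782  95.2556  48.2676]
wrist discA []
wrist loupe [(array([351.4, 208.2]), 0.65, array([0.5088, 0.2601, 0.08  ])), (array([409. , 201.8]), 0.62, array([0.522 , 0.1681, 0.08  ])), (array([352.1, 210.2]), 0.37, array([0.5067, 0.2588, 0.08  ]))]
pred [409.1229 201.827 ]
side discA []
side loupe [(array([227. , 154.1]), 0.56, array([0.4484, 0.2491, 0.08  ]))]
pred [259.4896 162.7206]
top discA [(array([324.1, 199.6]), 0.69, array([ 0.5497, -0.1279,  0.08  ]))]
top loupe [(array([127.1, 219.1]), 0.73, array([0.4906, 0.3534, 0.08  ]))]
pred [203.2753 208.1179]
[]
now [0.5068 0.0806 0.2238] turn(tool now) [-1.0297  0.8051  1.1502] shift in current axes [-0.0001  0.0392  0.1085] shift in goal axes [-0.0861 -0.0213  0.0738]
[array([ 5.4674, 25.791 , 82.16  , -0.    , 72.049 ,  1.4674])]
now [0.5068 0.0806 0.2238] turn(tool now) [-0.8533 -1.0912 -1.5549] shift in current axes [-0.0001  0.0392  0.1085] shift in goal axes [0.0861 0.0213 0.0738]
```

>>> arm_command:
  deltas:
    - {"rx": -0.1358, "ry": 0, "rz": 0, "dx": 0, "dy": 0, "dz": 0, "fingers": 0}
    - {"rx": -0.1358, "ry": 0, "rz": 0, "dx": 0, "dy": 0, "dz": 0, "fingers": 0}
    - {"rx": -0.1358, "ry": 0, "rz": 0, "dx": 0, "dy": 0, "dz": 0, "fingers": 0}
    - {"rx": -0.1358, "ry": 0, "rz": 0, "dx": 0, "dy": 0, "dz": 0, "fingers": 0}
    - {"rx": -0.1358, "ry": 0, "rz": 0, "dx": 0, "dy": 0, "dz": 0, "fingers": 0}
    - {"rx": -0.1358, "ry": 0, "rz": 0, "dx": 0, "dy": 0, "dz": 0, "fingers": 0}
    - {"rx": -0.1358, "ry": 0, "rz": 0, "dx": 0, "dy": 0, "dz": 0, "fingers": 0}
    - {"rx": -0.1358, "ry": 0, "rz": 0, "dx": 0, "dy": 0, "dz": 0, "fingers": 0}
    - {"rx": -0.1358, "ry": 0, "rz": 0, "dx": 0, "dy": 0, "dz": 0, "fingers": 0}
    - {"rx": 0, "ry": 0, "rz": 0, "dx": 0, "dy": 0, "dz": 0, "fingers": 0}
    - {"rx": 0, "ry": 0, "rz": 0, "dx": 0, "dy": 0, "dz": 0, "fingers": 0}

```text
time_s: 30.7
position: [0.5066, 0.0814, 0.2238]
tool_rot: [[0.986, -0.17, 0.001], [-0.17, -0.986, 0.002], [0.001, -0.003, -1.0]]
ft_force: [0.8, 0.2, -0.3]
grip_width: 0.0003
gripper_force: 0.0
```

Run:
```python
from plan import *
s=env.observe();print(s["q"])
go(MAG+[0,0,.14],rot(80,90,-1))
w=env.get_image("wrist");cv2.imwrite("pics/n.png",w["color"])
for d in ("discA","catches","magazine"):
    print(d,[(np.round(r["location"],1),round(r["p"],2),atz(w,r["location"],{"discA":.08,"catches":.07}.get(d,0))) for r in env.tip_of(d,w)[:3]])
print("pred",proj(w,MAG+[0,0,.085]),proj(w,MAG+[.034,0,.085]))
```

```text
[-4.1808 18.3909 80.9249  0.1484 80.6116 95.5552]
now [0.5066 0.0814 0.2238] turn(tool now) [-0.0027 -0.001   0.0042] shift in current axes [ 0.0005 -0.0877  0.0841] shift in goal axes [ 0.0002 -0.0879  0.0838]
discA []
catches []
magazine [(array([201.2, 179. ]), 0.56, array([0.5235, 0.1695, 0.    ])), (array([420. , 116.9]), 0.27, array([ 0.5489, -0.0727,  0.    ]))]
pred [180.5641 198.3479] [170.3448 159.4459]
```

Run:
```python
from plan import *
im=cv2.imread("pics/n.png");g=cv2.cvtColor(im,cv2.COLOR_BGR2GRAY)
c=g[130:262:4,112:250:4]
print("\n".join(" ".join(f"{v:3d}" for v in r) for r in c))
```

```text
140 138 140 139 141 139 139 139 139 131 107  75  66  58  55  66  57  25  23  23  22  63  80  79  78  80  80  79  80  80  58 106 110 110 109
140 139 139 140 140 139 138  98  92  88  56  56  58  60  59  68  64  28  22  22  23  42  81  78  82  81  80  80  81  81  69  94 112 111 111
138 138 140 141 139 139 139 105 103 100  60  58  58  57  57  67  67  41  24  22  20  27  81  79  80  79  81  81  94 103  78  71 109 111 109
151 140 139 140 139 139 139 112 104 103  67  59  60  57  59  65  66  55  15  22  19  17  61  71  73  83 101 115  96  81  78  54 109 109 110
160 150 140 139 140 140 141 131 104 104  84  58  59  58  59  62  70  62  26  19  35  54  63  63  92  99  93  86  79  80  81  61 104 108 110
159 160 160 146 139 139 139 139 104 101  99  59  61  60  65  80  92  53  50  66  68  80 100 101  77  49  48  52  81  80  80  72  89 110 110
159 160 159 141 141 140 139 139 116 103 103  65  63 101 102  93  86  48  52  62  99 118 107  83  50  46  55 104  82  80  80  77  66 109 110
159 160 157 140 141 140 139 139 132 103 104 104  90  66  73  88  88  96  92  73 102 118 130 121  61  82 108 118  80  79 
[... 2819 characters left out ...]

146 160 159 159 160 159 160 161 159 160 159 159 162 159 149 146 119 113  94  67  69  68  67  67  66  41  23 134 159 159 160 160 160 159 161
124 160 160 160 159 160 159 160 160 160 159 160 160 160 155 159 156 154 146  68  67  68  67  67  68  54  59 160 161 160 159 160 159 160 160
111 157 160 159 159 159 160 159 159 161 160 159 159 160 160 160 160 159 159  80  69  67  68  66  68  67 138 160 159 160 159 160 158 160 159
114 157 160 158 161 159 160 159 160 159 159 160 160 161 159 160 159 160 158 117  69  73  91 115 131 149 159 160 161 160 160 158 161 162 161
112 156 159 160 159 159 160 158 160 159 160 161 159 159 160 160 158 160 159 157 143 150 156 158 157 159 160 161 161 159 161 160 160 160 160
```

Run:
```python
from plan import *
w=env.get_image("wrist");g=cv2.cvtColor(w["color"],cv2.COLOR_BGR2GRAY)
print(w["eye"])
# glass region: flood fill
m=np.zeros((g.shape[0]+2,g.shape[1]+2),np.uint8)
b=cv2.medianBlur(g,5);cv2.floodFill(b,m,(180,198),0,12,12,cv2.FLOODFILL_FIXED_RANGE|(255<<8))
k=max(cv2.findContours(m[1:-1,1:-1],cv2.RETR_EXTERNAL,cv2.CHAIN_APPROX_NONE)[0],key=len)
print("glass",cv2.fitEllipse(k),len(k))
r=((g>166)).astype(np.uint8);r[:,:130]=0;r[:,240:]=0;r[:140]=0;r[250:]=0
k=max(cv2.findContours(r,cv2.RETR_EXTERNAL,cv2.CHAIN_APPROX_NONE)[0],key=len);e=cv2.fitEllipse(cv2.convexHull(k));print("ring",e)
a=np.linspace(0,2*np.pi,100)
for z in (.03,.05,.066,.085):
  for rad in (.027,.034):
    pts=np.array([proj(w,MAG+[rad*np.cos(u),rad*np.sin(u),z]) for u in a],np.float32);print(z,rad,cv2.fitEllipse(pts))
```

```text
[0.5754 0.0682 0.3674]
glass ((178.61279296875, 199.53578186035156), (52.76785659790039, 59.28466033935547), 115.11003112792969) 183
ring ((179.203369140625, 197.57208251953125), (70.44624328613281, 76.21452331542969), 128.65113830566406)
0.03 0.027 ((194.67523193359375, 185.64854431152344), (50.384605407714844, 54.27726364135742), 127.20132446289062)
0.03 0.034 ((194.65281677246094, 185.31777954101562), (63.46141052246094, 68.3624038696289), 127.25357055664062)
0.05 0.027 ((189.51280212402344, 189.7880859375), (53.1387825012207, 57.541133880615234), 126.2916259765625)
0.05 0.034 ((189.48605346679688, 189.41822814941406), (66.93236541748047, 72.47482299804688), 126.34612274169922)
0.066 0.027 ((184.91986083984375, 193.4674835205078), (55.56591796875, 60.450931549072266), 125.56848907470703)
0.066 0.034 ((184.88880920410156, 193.06112670898438), (69.991455078125, 76.1413345336914), 125.62490844726562)
0.085 0.027 ((178.83383178710938, 198.337890625), (58.7485237121582, 64.3153076171875), 124.71468353271484)
0.085 0.034 ((178.79638671875, 197.88075256347656), (74.0031509399414, 81.01102447509766), 124.7735595703125)
```

The fitted ring centre (179,198) matches a level disc resting on the catches, predicted at (179,198). Now I'll press it.

>>> arm_command:
  deltas:
    - {"rx": 0, "ry": 0, "rz": 0.004, "dx": 0, "dy": -0.044, "dz": 0.02, "fingers": 0}
    - {"rx": 0, "ry": 0, "rz": 0, "dx": 0, "dy": -0.044, "dz": 0.025, "fingers": 0}
    - {"rx": 0, "ry": 0, "rz": 0, "dx": 0, "dy": 0, "dz": 0.039, "fingers": 0}
    - {"rx": 0, "ry": 0, "rz": 0, "dx": 0, "dy": 0, "dz": 0.03, "fingers": 0}
    - {"rx": 0, "ry": 0, "rz": 0, "dx": 0, "dy": 0, "dz": 0.015, "fingers": 0}
    - {"rx": 0, "ry": 0, "rz": 0, "dx": 0, "dy": 0, "dz": 0.004, "fingers": 0}
    - {"rx": 0, "ry": 0, "rz": 0, "dx": 0, "dy": 0, "dz": 0, "fingers": 0}
    - {"rx": 0, "ry": 0, "rz": 0, "dx": 0, "dy": 0, "dz": 0, "fingers": 0}

```text
time_s: 31.75
position: [0.5229, 0.1668, 0.0928]
tool_rot: [[0.984, -0.175, 0.004], [-0.175, -0.984, 0.0], [0.004, -0.001, -1.0]]
ft_force: [0.4, 0.2, -0.8]
grip_width: -0.0
gripper_force: 0.0
```

>>> arm_command:
  deltas:
    - {"rx": 0, "ry": 0, "rz": 0, "dx": 0, "dy": 0, "dz": 0.003, "fingers": 0}
    - {"rx": 0, "ry": 0, "rz": 0, "dx": 0, "dy": 0, "dz": 0.003, "fingers": 0}
    - {"rx": 0, "ry": 0, "rz": 0, "dx": 0, "dy": 0, "dz": 0, "fingers": 0}

```text
time_s: 32.05
position: [0.5221, 0.167, 0.0856]
tool_rot: [[0.985, -0.175, 0.002], [-0.175, -0.985, -0.0], [0.002, -0.0, -1.0]]
ft_force: [-0.9, 0.2, -0.5]
grip_width: -0.0001
gripper_force: 0.0
```

>>> arm_command:
  deltas:
    - {"rx": 0, "ry": 0, "rz": 0, "dx": 0, "dy": 0, "dz": 0.003, "fingers": 0}
    - {"rx": 0, "ry": 0, "rz": 0, "dx": 0, "dy": 0, "dz": 0.003, "fingers": 0}
    - {"rx": 0, "ry": 0, "rz": 0, "dx": 0, "dy": 0, "dz": 0.002, "fingers": 0}
    - {"rx": 0, "ry": 0, "rz": 0, "dx": 0, "dy": 0, "dz": 0, "fingers": 0}

```text
time_s: 32.45
position: [0.5226, 0.1671, 0.0781]
tool_rot: [[0.985, -0.175, 0.004], [-0.175, -0.985, 0.0], [0.004, -0.001, -1.0]]
ft_force: [-0.1, -0.2, 2.6]
grip_width: -0.0004
gripper_force: 1.2
```

>>> arm_command:
  deltas:
    - {"rx": 0, "ry": 0, "rz": 0, "dx": 0, "dy": 0, "dz": 0.003, "fingers": 0}
    - {"rx": 0, "ry": 0, "rz": 0, "dx": 0, "dy": 0, "dz": 0.003, "fingers": 0}
    - {"rx": 0, "ry": 0, "rz": 0, "dx": 0, "dy": 0, "dz": 0.002, "fingers": 0}
    - {"rx": 0, "ry": 0, "rz": 0, "dx": 0, "dy": 0, "dz": 0, "fingers": 0}

```text
time_s: 32.85
position: [0.5218, 0.167, 0.0691]
tool_rot: [[0.985, -0.175, 0.001], [-0.175, -0.985, -0.0], [0.001, 0.0, -1.0]]
ft_force: [-0.4, -0.1, -0.6]
grip_width: -0.0001
gripper_force: 0.0
```

>>> arm_command:
  deltas:
    - {"rx": 0, "ry": 0, "rz": 0, "dx": 0, "dy": 0, "dz": 0.002, "fingers": 0}
    - {"rx": 0, "ry": 0, "rz": 0, "dx": 0, "dy": 0, "dz": 0.002, "fingers": 0}
    - {"rx": 0, "ry": 0, "rz": 0, "dx": 0, "dy": 0, "dz": 0, "fingers": 0}

```text
time_s: 33.15
position: [0.522, 0.167, 0.0654]
tool_rot: [[0.985, -0.175, 0.002], [-0.175, -0.985, -0.0], [0.002, -0.0, -1.0]]
ft_force: [-1.3, 0.5, 1.5]
grip_width: 0.0
gripper_force: 0.7
```

It snapped: the force fell away at 0.069, which is above the disc's held top. I'll press 2 mm more to be sure, then lift off towards the left pocket.

>>> arm_command:
  deltas:
    - {"rx": 0, "ry": 0, "rz": 0, "dx": 0, "dy": 0, "dz": 0.002, "fingers": 0}
    - {"rx": 0, "ry": 0, "rz": 0, "dx": 0, "dy": 0, "dz": 0, "fingers": 0}
    - {"rx": 0, "ry": 0, "rz": 0, "dx": 0, "dy": 0, "dz": -0.01, "fingers": 0}
    - {"rx": 0, "ry": 0, "rz": 0, "dx": 0, "dy": 0, "dz": -0.04, "fingers": 0}
    - {"rx": 0, "ry": 0, "rz": 0, "dx": 0, "dy": 0, "dz": -0.04, "fingers": 0}
    - {"rx": 0, "ry": 0, "rz": 0, "dx": 0, "dy": 0, "dz": -0.04, "fingers": 0}
    - {"rx": 0, "ry": 0, "rz": 0, "dx": 0, "dy": 0.044, "dz": -0.02, "fingers": 0}
    - {"rx": 0, "ry": 0, "rz": 0, "dx": 0, "dy": 0.044, "dz": 0, "fingers": 0}
    - {"rx": 0, "ry": 0, "rz": 0, "dx": 0, "dy": 0, "dz": 0, "fingers": 0}
    - {"rx": 0, "ry": 0, "rz": 0, "dx": 0, "dy": 0, "dz": 0, "fingers": 0}

```text
time_s: 34.15
position: [0.5065, 0.0798, 0.2144]
tool_rot: [[0.984, -0.177, 0.003], [-0.177, -0.984, 0.0], [0.003, -0.001, -1.0]]
ft_force: [0.1, 0.6, 0.4]
grip_width: -0.0002
gripper_force: 0.0
```

```bash
cat >> plan.py <<'E'
def ring(zs=(.085,.068,.058)):
    w=env.get_image("wrist");g=cv2.cvtColor(w["color"],cv2.COLOR_BGR2GRAY)
    x,y=proj(w,MAG+[0,0,.07]).astype(int);r=np.zeros_like(g);r[y-50:y+50,x-50:x+50]=(g>166)[y-50:y+50,x-50:x+50]
    ks=cv2.findContours(r,cv2.RETR_EXTERNAL,cv2.CHAIN_APPROX_NONE)[0];k=max(ks,key=len);print("ring",cv2.fitEllipse(cv2.convexHull(k)))
    for z in zs:
        pts=np.array([proj(w,MAG+[.034*np.cos(u),.034*np.sin(u),z]) for u in np.linspace(0,6.28,60)],np.float32);print(z,cv2.fitEllipse(pts))
    cv2.imwrite("pics/ring_%d.png"%w["shot"],w["color"])
E
python3 - <<'E'
from plan import *
ring()
L=M+.077*CY
go(L+.024*CX+[0,0,.085-.044],rot(3.6,90,-1))
E
```

```text
ring ((158.66293334960938, 200.1416778564453), (28.850322723388672, 51.49941635131836), 163.10458374023438)
0.085 ((174.9640350341797, 201.12509155273438), (76.24793243408203, 83.7445297241211), 124.21300506591797)
0.068 ((180.8185577392578, 196.50540161132812), (72.4208755493164, 79.06318664550781), 124.96632385253906)
0.058 ((183.97080993652344, 194.01451110839844), (70.342041015625, 76.5472640991211), 125.41121673583984)
now [0.5066 0.0806 0.2141] turn(tool now) [-0.0025 -0.0021  1.3317] shift in current axes [0.0925 0.1164 0.1293] shift in goal axes [ 0.135  -0.0627  0.1291]
```

Run:
```python
from plan import *
w=env.get_image("wrist");g=cv2.medianBlur(cv2.cvtColor(w["color"],cv2.COLOR_BGR2GRAY),3)
print("\n".join(" ".join(f"{v:3d}" for v in r) for r in g[146:250:4,124:236:4]))
```

```text
140 141 140 107 105  99  59  59  59  59  59  58  59  48  23  20  19  25  60  64  70  93  81  82  81  81  81  68
140 140 140 121 104 103  63  60  60  58  58  60  59  58  26  35  57  70  73  77  91  63  49  54  80  80  81  76
151 141 141 136 104 102  86  61  62  77  93 101  67  44  50  52  61  96 112  87  52  48  47  52  80  80  81  79
158 141 141 140 109 104 101  68  94  93  81  73  70  57 109 118  84  89 116  99  53  46  60  79  81  80  80  80
149 141 141 141 125 104 104  99  68  68  73  86 105 151 175 176 175 167 142 113  66  68  70  80  80  80  81  80
152 141 141 141 132  84  58  45  72  93 145 144 134 128 129 144 164 171 161 150  88  67  74  81  81  81  80  80
159 141 123  81  47  41  38  87 126 146 119  81  85 104 108 106  91  95 151 165 171 109  75  81  80  80  80  80
161 130  92  55  43  47 104 165 158  99  89  97  99 112 113 112 113 110  95 120 172 172  97  78  79  80  80  80
160 147 121  87 106 137 171 175 118 103 112 111 112 113 113 112 111 112 112 100 120 173 170  74  79  79  79  80
161 158 138 139 140 146 175 165  99 113 113 113 113 112 112 112 111 112 112 112  96 145 172 
[... 1111 characters left out ...]
 163  44  81  77  54  79  80
161 161 160 161 161 161 160 161 160 146 146 134 117 113 106 124 157 169 170 167 148  43  24 128 112  74  80  80
161 160 161 161 161 161 161 161 156  75  49  63 107 118 137 168 139 119  95  67  23  21  22  37  52  79  81  92
161 161 160 161 161 161 161 156  71  47  48  92 108 108 108  98  80  80  80  51  21  22  23  21  25 108 115 117
160 161 161 161 161 161 161 129  99  61 130 111 115 119 113  82  82  83  95  58  43  25  23  21  65 134 148 158
160 161 161 162 161 161 160 152 127 135 154 131 121 120  88  88 108 100  83  69  65  31  21  25 148 161 161 161
161 161 162 161 161 161 161 161 160 161 151 147 120 117  83  69  69  69  67  68  66  47  23  80 161 161 161 161
```

The disc sits at the held-down height, with its ring centred near (182,195) and the catches lying over it. Next is the left pocket. I'll translate first and turn after, to keep joint 6 in range.

>>> arm_command:
  deltas:
    - {"rx": 0, "ry": 0, "rz": 0, "dx": 0.023, "dy": 0.029, "dz": 0, "fingers": 0}
    - {"rx": 0, "ry": 0, "rz": 0, "dx": 0.023, "dy": 0.029, "dz": 0, "fingers": 0}
    - {"rx": 0, "ry": 0, "rz": 0, "dx": 0.023, "dy": 0.029, "dz": 0, "fingers": 0}
    - {"rx": 0, "ry": 0, "rz": 0, "dx": 0.023, "dy": 0.029, "dz": 0, "fingers": 0}
    - {"rx": 0, "ry": 0, "rz": 0.145, "dx": 0, "dy": 0, "dz": 0, "fingers": 0}
    - {"rx": 0, "ry": 0, "rz": 0.145, "dx": 0, "dy": 0, "dz": 0, "fingers": 0}
    - {"rx": 0, "ry": 0, "rz": 0.145, "dx": 0, "dy": 0, "dz": 0, "fingers": 0}
    - {"rx": 0, "ry": 0, "rz": 0.145, "dx": 0, "dy": 0, "dz": 0, "fingers": 0}
    - {"rx": 0, "ry": 0, "rz": 0.145, "dx": 0, "dy": 0, "dz": 0, "fingers": 0}
    - {"rx": 0, "ry": 0, "rz": 0.145, "dx": 0, "dy": 0, "dz": 0, "fingers": 0}
    - {"rx": 0, "ry": 0, "rz": 0.145, "dx": 0, "dy": 0, "dz": 0, "fingers": 0}
    - {"rx": 0, "ry": 0, "rz": 0.145, "dx": 0, "dy": 0, "dz": 0, "fingers": 0}

```text
time_s: 35.45
position: [0.5772, -0.0486, 0.2136]
tool_rot: [[0.229, -0.973, 0.002], [-0.973, -0.229, 0.0], [0.0, -0.002, -1.0]]
ft_force: [0.3, -0.1, 0.2]
grip_width: 0.0003
gripper_force: 0.0
```

>>> arm_command:
  deltas:
    - {"rx": 0, "ry": 0, "rz": 0.145, "dx": 0, "dy": 0, "dz": 0.03, "fingers": 0}
    - {"rx": 0, "ry": 0, "rz": 0.027, "dx": 0, "dy": 0, "dz": 0.03, "fingers": 0}
    - {"rx": 0, "ry": 0, "rz": 0, "dx": 0, "dy": 0, "dz": 0.03, "fingers": 0}
    - {"rx": 0, "ry": 0, "rz": 0, "dx": 0, "dy": 0, "dz": 0.02, "fingers": 0}
    - {"rx": 0, "ry": 0, "rz": 0, "dx": 0, "dy": 0, "dz": 0, "fingers": 0}
    - {"rx": 0, "ry": 0, "rz": 0, "dx": 0, "dy": 0, "dz": 0, "fingers": 0}

```text
time_s: 36.05
position: [0.5777, -0.0492, 0.1044]
tool_rot: [[0.064, -0.998, 0.003], [-0.998, -0.064, -0.0], [0.0, -0.003, -1.0]]
ft_force: [0.5, 0.8, -0.1]
grip_width: -0.0001
gripper_force: 0.0
```

Run:
```python
from plan import *
L=M+.077*CY
go(L+.023*CX+[0,0,.06-.044],rot(3.6,90,-1));print(env.observe()["q"])
w=env.get_image("wrist");cv2.imwrite("pics/o.png",w["color"])
print([(np.round(r["location"]),round(r["p"],2),atz(w,r["location"],.0495)) for r in env.tip_of("discA",w)[:3]],L)
g=cv2.cvtColor(w["color"],cv2.COLOR_BGR2GRAY)
for k in (.035,.04,.045): # scan across at off-centre line toward the middle pocket: far wall and panel edges
    y=L-(k-.012)*CY
    us=np.arange(-.045,.0501,.0025);print([int(g[int(round(v)),int(round(u))]) for u,v in (proj(w,y+x*CX+[0,0,.0105]) for x in us)])
```

```text
now [ 0.5777 -0.0492  0.1044] turn(tool now) [-0.0028 -0.0004  0.0014] shift in current axes [0.001  0.0012 0.0444] shift in goal axes [0.001  0.0011 0.0444]
[-16.5798  31.4237  80.5045   0.038   67.916  159.7241]
[] [ 0.5537 -0.0518  0.044 ]
[165, 200, 201, 171, 57, 63, 107, 91, 192, 196, 193, 187, 130, 88, 107, 118, 123, 124, 124, 122, 115, 95, 92, 156, 192, 193, 193, 148, 58, 53, 51, 43, 101, 119, 110, 63, 75, 103, 110]
[160, 199, 201, 143, 58, 61, 101, 97, 81, 82, 167, 197, 197, 192, 192, 193, 191, 188, 186, 191, 192, 192, 194, 194, 188, 147, 61, 53, 53, 54, 87, 64, 98, 118, 112, 64, 65, 101, 105]
[155, 198, 200, 152, 55, 59, 97, 100, 99, 56, 55, 54, 56, 70, 118, 143, 159, 172, 179, 158, 126, 91, 64, 56, 55, 55, 53, 52, 52, 51, 52, 41, 97, 120, 112, 64, 67, 102, 113]
```

>>> arm_command:
  deltas:
    - {"rx": 0, "ry": 0, "rz": 0, "dx": 0.001, "dy": 0.001, "dz": 0.025, "fingers": 0}
    - {"rx": 0, "ry": 0, "rz": 0, "dx": 0, "dy": 0, "dz": 0.018, "fingers": 0}
    - {"rx": 0, "ry": 0, "rz": 0, "dx": 0, "dy": 0, "dz": 0.004, "fingers": 0}
    - {"rx": 0, "ry": 0, "rz": 0, "dx": 0, "dy": 0, "dz": 0.003, "fingers": 0}
    - {"rx": 0, "ry": 0, "rz": 0, "dx": 0, "dy": 0, "dz": 0.002, "fingers": 0}
    - {"rx": 0, "ry": 0, "rz": 0, "dx": 0, "dy": 0, "dz": 0.002, "fingers": 0}
    - {"rx": 0, "ry": 0, "rz": 0, "dx": 0, "dy": 0, "dz": 0.002, "fingers": 0}
    - {"rx": 0, "ry": 0, "rz": 0, "dx": 0, "dy": 0, "dz": 0.002, "fingers": 0}
    - {"rx": 0, "ry": 0, "rz": 0, "dx": 0, "dy": 0, "dz": 0.002, "fingers": 0}
    - {"rx": 0, "ry": 0, "rz": 0, "dx": 0, "dy": 0, "dz": 0, "fingers": 0}

```text
time_s: 37.15
position: [0.5762, -0.051, 0.0437]
tool_rot: [[0.063, -0.998, 0.002], [-0.998, -0.063, -0.0], [0.0, -0.002, -1.0]]
ft_force: [-1.0, -1.4, 0.6]
grip_width: -0.0
gripper_force: 0.3
```

>>> arm_command:
  deltas:
    - {"rx": 0, "ry": 0, "rz": 0, "dx": 0, "dy": 0, "dz": 0.002, "fingers": 0}
    - {"rx": 0, "ry": 0, "rz": 0, "dx": 0, "dy": 0, "dz": 0.002, "fingers": 0}
    - {"rx": 0, "ry": 0, "rz": 0, "dx": 0, "dy": 0, "dz": 0.002, "fingers": 0}
    - {"rx": 0, "ry": 0, "rz": 0, "dx": 0, "dy": 0, "dz": 0, "fingers": 0}
    - {"rx": 0, "ry": 0, "rz": 0, "dx": 0, "dy": 0, "dz": -0.002, "fingers": 0}
    - {"rx": 0, "ry": 0, "rz": 0, "dx": 0, "dy": 0, "dz": -0.002, "fingers": 0}
    - {"rx": 0, "ry": 0, "rz": 0, "dx": 0, "dy": 0, "dz": -0.002, "fingers": 0}
    - {"rx": 0, "ry": 0, "rz": 0, "dx": 0, "dy": 0, "dz": -0.002, "fingers": 0}
    - {"rx": 0, "ry": 0, "rz": 0, "dx": 0, "dy": 0, "dz": -0.002, "fingers": 0}
    - {"rx": 0, "ry": 0, "rz": 0, "dx": 0, "dy": 0, "dz": -0.003, "fingers": 0}
    - {"rx": 0, "ry": 0, "rz": 0, "dx": 0, "dy": 0, "dz": -0.003, "fingers": 0}
    - {"rx": 0, "ry": 0, "rz": 0, "dx": 0, "dy": 0, "dz": -0.004, "fingers": 0}

```text
time_s: 38.35
position: [0.5762, -0.051, 0.0581]
tool_rot: [[0.063, -0.998, 0.002], [-0.998, -0.063, -0.0], [0.0, -0.002, -1.0]]
ft_force: [-0.6, -0.0, 0.2]
grip_width: 0.0001
gripper_force: 0.0
```

>>> arm_command:
  deltas:
    - {"rx": 0, "ry": 0, "rz": 0, "dx": 0, "dy": 0, "dz": -0.02, "fingers": 0}
    - {"rx": 0, "ry": 0, "rz": 0, "dx": 0, "dy": 0, "dz": -0.04, "fingers": 0}
    - {"rx": 0, "ry": 0, "rz": 0, "dx": 0, "dy": 0.02, "dz": -0.04, "fingers": 0}
    - {"rx": 0, "ry": 0, "rz": 0, "dx": 0, "dy": 0.02, "dz": -0.04, "fingers": 0.028}
    - {"rx": 0, "ry": 0, "rz": 0, "dx": 0, "dy": 0.02, "dz": -0.02, "fingers": 0.028}
    - {"rx": 0, "ry": 0, "rz": 0, "dx": 0, "dy": 0, "dz": 0, "fingers": 0.028}
    - {"rx": 0, "ry": 0, "rz": 0, "dx": 0, "dy": 0, "dz": 0, "fingers": 0.028}

```text
time_s: 39.05
position: [0.516, -0.0547, 0.2178]
tool_rot: [[0.063, -0.998, 0.003], [-0.998, -0.063, -0.0], [0.0, -0.003, -1.0]]
ft_force: [0.3, 1.5, 0.5]
grip_width: 0.0277
gripper_force: 0.0
```

Run:
```python
from plan import *
s=env.observe();print(s["position"],s["q"])
w=env.get_image("wrist");cv2.imwrite("pics/p.png",w["color"]);np.savez("p.npz",K=w["camera_matrix"],R=w["orientation"],e=w["eye"])
g=cv2.cvtColor(w["color"],cv2.COLOR_BGR2GRAY);L=M+.077*CY
x,y=proj(w,L).astype(int);print(x,y)
for k in (.0,.01,-.01):
    print([(int(round(proj(w,L+k*CY+[0,0,.02])[1])))],end=" ");v=int(round(proj(w,L+k*CY+[0,0,.02])[1]));print(list(g[v,x-52:x+53:2]),x-52)
for d in (50,55,60,65):
    c,t,n=lean(L,np.radians(d));a=np.linspace(0,6.28,60)
    f=lambda sg,r:np.array([proj(w,c+sg*.005*n+r*(np.cos(u)*t+np.sin(u)*CY)) for u in a])
    print(d,"top",f(1,.034)[:,0].min(),f(1,.034)[:,0].max(),"glass",f(1,.027)[:,0].min(),f(1,.027)[:,0].max(),"botR",f(-1,.034)[:,0].max())
```

```text
[ 0.516  -0.0547  0.2178] [-19.1661  19.2251  80.7111   0.0455  79.8923 157.2323]
242 190
[196] [np.uint8(106), np.uint8(102), np.uint8(92), np.uint8(97), np.uint8(105), np.uint8(108), np.uint8(91), np.uint8(49), np.uint8(34), np.uint8(33), np.uint8(28), np.uint8(35), np.uint8(55), np.uint8(59), np.uint8(47), np.uint8(53), np.uint8(61), np.uint8(64), np.uint8(63), np.uint8(62), np.uint8(63), np.uint8(64), np.uint8(64), np.uint8(62), np.uint8(60), np.uint8(91), np.uint8(118), np.uint8(157), np.uint8(164), np.uint8(163), np.uint8(157), np.uint8(140), np.uint8(102), np.uint8(97), np.uint8(96), np.uint8(98), np.uint8(100), np.uint8(105), np.uint8(108), np.uint8(107), np.uint8(108), np.uint8(107), np.uint8(105), np.uint8(83), np.uint8(89), np.uint8(162), np.uint8(179), np.uint8(181), np.uint8(174), np.uint8(153), np.uint8(151), np.uint8(150), np.uint8(150)] 190
[206] [np.uint8(106), np.uint8(103), np.uint8(93), np.uint8(93), np.uint8(103), np.uint8(107), np.uint8(102), np.uint8(63), np.uint8(34), np.uint8(29), np.uint8(25), np.uint8(29), np.uint8(52), np.uint8(52), np.uint8(54), np.uint8(
[... 1073 characters left out ...]
.uint8(100), np.uint8(106), np.uint8(109), np.uint8(107), np.uint8(106), np.uint8(108), np.uint8(106), np.uint8(92), np.uint8(98), np.uint8(166), np.uint8(182), np.uint8(181), np.uint8(173), np.uint8(155), np.uint8(150), np.uint8(151), np.uint8(150)] 190
50 top 210.35772126568813 247.64114361556173 glass 213.71665130227004 243.2520170144332 botR 256.81532265332095
55 top 212.53800160875747 244.08358453997295 glass 215.3569149534087 240.34553182500625 botR 253.82334321476827
60 top 216.19706673118688 242.33109699693279 glass 218.51293222381616 239.2088468197767 botR 252.6132454094701
65 top 219.5265570328288 239.94091769230835 glass 221.32347096673885 237.4858089118522 botR 250.69795721204673
```

The left disc's outline again fits about 57°, so I'll use the same grasp.

Run:
```python
from plan import *
L=M+.077*CY;a,b,R=grasp(L,57);q=np.array(env.observe()["q"])
for p in(np.array(env.observe()["position"]),a,b,b+.1*Z): r=ik(p,R,1,q);print(r);q=r[0] if r else q
go(a,R)
```

```text
[array([-27.5504,   8.3244, 104.0499,  25.2225,  41.3868, 133.6546])]
[array([-27.7819,  17.3767, 113.3559,  40.4967,  25.8955, 115.3747])]
[array([-24.786 ,  27.4179, 111.6122,  54.0033,  18.6652, 103.1002])]
[array([-24.786 ,  16.5848, 104.7108,  28.9674,  32.3187, 130.5492])]
now [ 0.5161 -0.0547  0.2169] turn(tool now) [0.5745 0.0002 0.    ] shift in current axes [-0.0006  0.0039  0.0969] shift in goal axes [-0.0006  0.0559  0.0792]
```

>>> arm_command:
  deltas:
    - {"rx": 0.1436, "ry": 0, "rz": 0, "dx": 0, "dy": 0, "dz": 0, "fingers": 0.028}
    - {"rx": 0.1436, "ry": 0, "rz": 0, "dx": 0, "dy": 0, "dz": 0, "fingers": 0.028}
    - {"rx": 0.1436, "ry": 0, "rz": 0, "dx": 0, "dy": 0, "dz": 0, "fingers": 0.028}
    - {"rx": 0.1436, "ry": 0, "rz": 0, "dx": 0, "dy": 0, "dz": 0, "fingers": 0.028}
    - {"rx": 0, "ry": 0, "rz": 0, "dx": 0, "dy": 0.0186, "dz": 0.0264, "fingers": 0.028}
    - {"rx": 0, "ry": 0, "rz": 0, "dx": 0, "dy": 0.0186, "dz": 0.0264, "fingers": 0.028}
    - {"rx": 0, "ry": 0, "rz": 0, "dx": 0, "dy": 0.0186, "dz": 0.0264, "fingers": 0.028}
    - {"rx": 0, "ry": 0, "rz": 0, "dx": 0, "dy": 0, "dz": 0, "fingers": 0.028}
    - {"rx": 0, "ry": 0, "rz": 0, "dx": 0, "dy": 0, "dz": 0, "fingers": 0.028}

```text
time_s: 40.0
position: [0.5128, -0.055, 0.1205]
tool_rot: [[0.063, -0.837, 0.543], [-0.998, -0.052, 0.035], [-0.001, -0.544, -0.839]]
ft_force: [-0.3, 0.1, -0.1]
grip_width: 0.0278
gripper_force: 0.0
```

Run:
```python
from plan import *
L=M+.077*CY;a,b,R=grasp(L,57);go(b,R)
```

```text
now [ 0.5128 -0.055   0.1205] turn(tool now) [ 0.0008  0.001  -0.0004] shift in current axes [-0.0006  0.0006  0.0731] shift in goal axes [-0.0007  0.0006  0.0731]
```

>>> arm_command:
  deltas:
    - {"rx": 0, "ry": 0, "rz": 0, "dx": 0, "dy": 0.0005, "dz": 0.02, "fingers": 0.028}
    - {"rx": 0, "ry": 0, "rz": 0, "dx": 0, "dy": 0, "dz": 0.02, "fingers": 0.028}
    - {"rx": 0, "ry": 0, "rz": 0, "dx": 0, "dy": 0, "dz": 0.012, "fingers": 0.028}
    - {"rx": 0, "ry": 0, "rz": 0, "dx": 0, "dy": 0, "dz": 0.01, "fingers": 0.028}
    - {"rx": 0, "ry": 0, "rz": 0, "dx": 0, "dy": 0, "dz": 0.006, "fingers": 0.028}
    - {"rx": 0, "ry": 0, "rz": 0, "dx": 0, "dy": 0, "dz": 0.004, "fingers": 0.028}
    - {"rx": 0, "ry": 0, "rz": 0, "dx": 0, "dy": 0, "dz": 0, "fingers": 0.028}

```text
time_s: 40.7
position: [0.5517, -0.0526, 0.0608]
tool_rot: [[0.063, -0.836, 0.545], [-0.998, -0.053, 0.034], [0.0, -0.546, -0.838]]
ft_force: [-0.2, 0.5, 0.1]
grip_width: 0.0279
gripper_force: 0.0
```

>>> arm_command:
  deltas:
    - {"rx": 0, "ry": 0, "rz": 0, "dx": 0, "dy": 0, "dz": 0, "fingers": 0.002}
    - {"rx": 0, "ry": 0, "rz": 0, "dx": 0, "dy": 0, "dz": 0, "fingers": 0.002}
    - {"rx": 0, "ry": 0, "rz": 0, "dx": 0, "dy": 0, "dz": 0, "fingers": 0.002}
    - {"rx": 0, "ry": 0, "rz": 0, "dx": 0, "dy": 0, "dz": 0, "fingers": 0.002}
    - {"rx": 0, "ry": 0, "rz": 0, "dx": 0, "dy": 0, "dz": 0, "fingers": 0.002}

```text
time_s: 41.2
position: [0.5514, -0.0527, 0.0607]
tool_rot: [[0.063, -0.836, 0.545], [-0.998, -0.053, 0.034], [0.001, -0.546, -0.838]]
ft_force: [0.7, 0.4, 2.7]
grip_width: 0.0079
gripper_force: 61.2
```

>>> arm_command:
  deltas:
    - {"rx": 0, "ry": 0, "rz": 0, "dx": 0, "dy": 0, "dz": -0.01, "fingers": 0.002}
    - {"rx": 0, "ry": 0, "rz": 0, "dx": 0, "dy": 0, "dz": -0.02, "fingers": 0.002}
    - {"rx": 0, "ry": 0, "rz": 0, "dx": 0, "dy": 0, "dz": -0.02, "fingers": 0.002}
    - {"rx": 0, "ry": 0, "rz": 0, "dx": 0, "dy": -0.02, "dz": -0.03, "fingers": 0.002}
    - {"rx": 0, "ry": 0, "rz": 0, "dx": 0, "dy": -0.02, "dz": -0.03, "fingers": 0.002}
    - {"rx": 0, "ry": 0, "rz": 0, "dx": 0, "dy": -0.02, "dz": -0.03, "fingers": 0.002}
    - {"rx": 0, "ry": 0, "rz": 0, "dx": 0, "dy": -0.02, "dz": -0.03, "fingers": 0.002}
    - {"rx": 0, "ry": 0, "rz": 0, "dx": -0.04, "dy": 0, "dz": 0, "fingers": 0.002}
    - {"rx": 0, "ry": 0, "rz": 0, "dx": -0.04, "dy": 0, "dz": 0, "fingers": 0.002}
    - {"rx": 0, "ry": 0, "rz": 0, "dx": 0, "dy": 0, "dz": 0, "fingers": 0.002}

```text
time_s: 42.2
position: [0.5192, 0.0295, 0.2462]
tool_rot: [[0.068, -0.837, 0.543], [-0.998, -0.057, 0.037], [-0.0, -0.544, -0.839]]
ft_force: [0.1, -0.6, -0.0]
grip_width: 0.0083
gripper_force: 60.9
```

Run:
```python
from plan import *
s=env.observe();print(s["grip_width"],s["gripper_force"],s["q"])
p,R=place(zc=.137,ins=.011);go(p,R)
```

```text
0.008300591796906502 60.859376192092896 [-15.0131   6.0358 101.1535  15.2268  42.2761 152.6088]
now [0.5192 0.0295 0.2462] turn(tool now) [ 0.5465 -1.0553 -0.8401] shift in current axes [-0.1169  0.0493  0.0888] shift in goal axes [-0.0212  0.0558  0.143 ]
```

>>> arm_command:
  deltas:
    - {"rx": 0.0497, "ry": -0.096, "rz": -0.0764, "dx": 0, "dy": 0, "dz": 0, "fingers": 0.002}
    - {"rx": 0.0497, "ry": -0.096, "rz": -0.0764, "dx": 0, "dy": 0, "dz": 0, "fingers": 0.002}
    - {"rx": 0.0497, "ry": -0.096, "rz": -0.0764, "dx": 0, "dy": 0, "dz": 0, "fingers": 0.002}
    - {"rx": 0.0497, "ry": -0.096, "rz": -0.0764, "dx": 0, "dy": 0, "dz": 0, "fingers": 0.002}
    - {"rx": 0.0497, "ry": -0.096, "rz": -0.0764, "dx": 0, "dy": 0, "dz": 0, "fingers": 0.002}
    - {"rx": 0.0497, "ry": -0.096, "rz": -0.0764, "dx": 0, "dy": 0, "dz": 0, "fingers": 0.002}
    - {"rx": 0.0497, "ry": -0.096, "rz": -0.0764, "dx": 0, "dy": 0, "dz": 0, "fingers": 0.002}
    - {"rx": 0.0497, "ry": -0.096, "rz": -0.0764, "dx": 0, "dy": 0, "dz": 0, "fingers": 0.002}
    - {"rx": 0.0497, "ry": -0.096, "rz": -0.0764, "dx": 0, "dy": 0, "dz": 0, "fingers": 0.002}
    - {"rx": 0.0497, "ry": -0.096, "rz": -0.0764, "dx": 0, "dy": 0, "dz": 0, "fingers": 0.002}
    - {"rx": 0.0497, "ry": -0.096, "rz": -0.0764, "dx": 0, "dy": 0, "dz": 0, "fingers": 0.002}
    - {"rx": 0, "ry": 0, "rz": 0, "dx": 0, "dy": 0, "dz": 0, "fingers": 0.002}

```text
time_s: 43.4
position: [0.5203, 0.0246, 0.2428]
tool_rot: [[0.967, -0.126, 0.219], [-0.25, -0.353, 0.902], [-0.036, -0.927, -0.373]]
ft_force: [0.1, 0.1, -0.8]
grip_width: 0.0077
gripper_force: 60.9
```

Run:
```python
from plan import *
s=env.observe();print(s["grip_width"],s["gripper_force"],s["q"])
p,R=place(zc=.137,ins=.011);go(p,R)
```

```text
0.007666911294650918 60.88999271392822 [-37.47    27.2941  93.6058  58.8867  97.4549  54.5962]
now [0.5203 0.0246 0.2428] turn(tool now) [ 0.032  -0.0604 -0.062 ] shift in current axes [-0.029   0.048   0.1461] shift in goal axes [-0.0233  0.0511  0.1461]
```

>>> arm_command:
  deltas:
    - {"rx": 0.032, "ry": -0.06, "rz": -0.062, "dx": 0, "dy": 0, "dz": 0, "fingers": 0.002}
    - {"rx": 0, "ry": 0, "rz": 0, "dx": -0.0058, "dy": 0.0128, "dz": 0.0365, "fingers": 0.002}
    - {"rx": 0, "ry": 0, "rz": 0, "dx": -0.0058, "dy": 0.0128, "dz": 0.0365, "fingers": 0.002}
    - {"rx": 0, "ry": 0, "rz": 0, "dx": -0.0058, "dy": 0.0128, "dz": 0.0365, "fingers": 0.002}
    - {"rx": 0, "ry": 0, "rz": 0, "dx": -0.0058, "dy": 0.0128, "dz": 0.0365, "fingers": 0.002}
    - {"rx": 0, "ry": 0, "rz": 0, "dx": 0, "dy": 0, "dz": 0, "fingers": 0.002}
    - {"rx": 0, "ry": 0, "rz": 0, "dx": 0, "dy": 0, "dz": 0, "fingers": 0.002}

```text
time_s: 44.1
position: [0.5171, 0.1481, 0.1462]
tool_rot: [[0.985, -0.06, 0.164], [-0.175, -0.339, 0.924], [0.0, -0.939, -0.344]]
ft_force: [0.3, -0.2, -0.5]
grip_width: 0.0077
gripper_force: 60.9
```

Run:
```python
from plan import *
s=env.observe();print(s["grip_width"],s["gripper_force"])
p,R=place(zc=.097,ins=.011);go(p,R)
```

```text
0.00772552070459743 60.85430145263672
now [0.5171 0.1481 0.1462] turn(tool now) [ 0.0025 -0.001  -0.0001] shift in current axes [0.0013 0.0392 0.0131] shift in goal axes [0.0014 0.0392 0.013 ]
```

>>> arm_command:
  deltas:
    - {"rx": 0, "ry": 0, "rz": 0, "dx": 0.001, "dy": 0.0188, "dz": 0.0065, "fingers": 0.002}
    - {"rx": 0, "ry": 0, "rz": 0, "dx": 0, "dy": 0.0094, "dz": 0.0032, "fingers": 0.002}
    - {"rx": 0, "ry": 0, "rz": 0, "dx": 0, "dy": 0.006, "dz": 0.002, "fingers": 0.002}
    - {"rx": 0, "ry": 0, "rz": 0, "dx": 0, "dy": 0.005, "dz": 0.0015, "fingers": 0.002}
    - {"rx": 0, "ry": 0, "rz": 0, "dx": 0, "dy": 0.003, "dz": 0.001, "fingers": 0.002}
    - {"rx": 0, "ry": 0, "rz": 0, "dx": 0, "dy": 0.003, "dz": 0.001, "fingers": 0.002}
    - {"rx": 0, "ry": 0, "rz": 0, "dx": 0, "dy": 0, "dz": 0, "fingers": 0.002}
    - {"rx": 0, "ry": 0, "rz": 0, "dx": 0, "dy": 0, "dz": 0, "fingers": 0.002}

```text
time_s: 44.9
position: [0.5183, 0.1465, 0.0986]
tool_rot: [[0.985, -0.058, 0.164], [-0.174, -0.338, 0.925], [0.002, -0.939, -0.343]]
ft_force: [-0.3, -0.8, -0.1]
grip_width: 0.0079
gripper_force: 60.9
```

>>> arm_command:
  deltas:
    - {"rx": 0, "ry": 0, "rz": 0, "dx": 0, "dy": 0.002, "dz": 0.0007, "fingers": 0.002}
    - {"rx": 0, "ry": 0, "rz": 0, "dx": 0, "dy": 0.002, "dz": 0.0007, "fingers": 0.002}
    - {"rx": 0, "ry": 0, "rz": 0, "dx": 0, "dy": 0.002, "dz": 0.0007, "fingers": 0.002}
    - {"rx": 0, "ry": 0, "rz": 0, "dx": 0, "dy": 0, "dz": 0, "fingers": 0.002}
    - {"rx": 0, "ry": 0, "rz": 0, "dx": 0, "dy": 0, "dz": 0, "fingers": 0.002}

```text
time_s: 45.4
position: [0.5183, 0.1464, 0.092]
tool_rot: [[0.985, -0.058, 0.164], [-0.174, -0.338, 0.925], [0.001, -0.939, -0.343]]
ft_force: [0.6, -0.2, 0.3]
grip_width: 0.0077
gripper_force: 61.0
```

Run:
```python
from plan import *
s=env.observe();print(s["grip_width"],s["gripper_force"],s["ft_force"])
p,R=place(zc=.0835,ins=.011);go(p,R)
```

```text
0.007699017631068281 60.98785042762756 [ 0.5633 -0.2324  0.3335]
now [0.5183 0.1464 0.092 ] turn(tool now) [ 0.0013 -0.0005  0.0013] shift in current axes [-0.0001  0.0005  0.0005] shift in goal axes [-0.0001  0.0005  0.0005]
```

Same pose as last time, so I'll release and withdraw the same way.

>>> arm_command:
  deltas:
    - {"rx": 0, "ry": 0, "rz": 0, "dx": 0, "dy": 0.0007, "dz": 0.0004, "fingers": 0.016}
    - {"rx": 0, "ry": 0, "rz": 0, "dx": 0, "dy": 0, "dz": 0, "fingers": 0.022}
    - {"rx": 0, "ry": 0, "rz": 0, "dx": 0, "dy": 0, "dz": 0, "fingers": 0.03}
    - {"rx": 0, "ry": 0, "rz": 0, "dx": 0, "dy": 0, "dz": 0, "fingers": 0.036}
    - {"rx": 0, "ry": 0, "rz": 0, "dx": 0, "dy": 0.0028, "dz": 0.001, "fingers": 0.036}
    - {"rx": 0, "ry": 0, "rz": 0, "dx": 0, "dy": 0.0028, "dz": 0.001, "fingers": 0.036}
    - {"rx": 0, "ry": 0, "rz": 0, "dx": 0, "dy": 0, "dz": 0, "fingers": 0.036}
    - {"rx": 0, "ry": 0, "rz": 0, "dx": 0, "dy": 0, "dz": 0, "fingers": 0.036}

```text
time_s: 46.2
position: [0.5182, 0.1465, 0.0853]
tool_rot: [[0.985, -0.058, 0.163], [-0.174, -0.338, 0.925], [0.001, -0.939, -0.343]]
ft_force: [0.2, 1.2, 2.0]
grip_width: 0.0358
gripper_force: 0.9
```

>>> arm_command:
  deltas:
    - {"rx": 0, "ry": 0, "rz": 0, "dx": 0, "dy": 0.0017, "dz": -0.0047, "fingers": 0.036}
    - {"rx": 0, "ry": 0, "rz": 0, "dx": 0, "dy": 0.0034, "dz": -0.0094, "fingers": 0.036}
    - {"rx": 0, "ry": 0, "rz": 0, "dx": 0, "dy": 0.0068, "dz": -0.0188, "fingers": 0.036}
    - {"rx": 0, "ry": 0, "rz": 0, "dx": 0, "dy": 0.0103, "dz": -0.0282, "fingers": 0.036}
    - {"rx": 0, "ry": 0, "rz": 0, "dx": 0, "dy": -0.02, "dz": -0.03, "fingers": 0.036}
    - {"rx": 0, "ry": 0, "rz": 0, "dx": 0, "dy": -0.04, "dz": -0.02, "fingers": 0}
    - {"rx": 0, "ry": 0, "rz": 0, "dx": 0, "dy": -0.04, "dz": 0, "fingers": 0}
    - {"rx": 0, "ry": 0, "rz": 0, "dx": 0, "dy": -0.03, "dz": 0, "fingers": 0}
    - {"rx": 0, "ry": 0, "rz": 0, "dx": 0, "dy": 0, "dz": 0, "fingers": 0}

```text
time_s: 47.1
position: [0.5065, 0.0801, 0.2273]
tool_rot: [[0.985, -0.053, 0.165], [-0.173, -0.342, 0.924], [0.007, -0.938, -0.346]]
ft_force: [-0.1, 0.2, 0.1]
grip_width: 0.0002
gripper_force: 0.0
```

>>> arm_command:
  deltas:
    - {"rx": -0.1358, "ry": 0, "rz": 0, "dx": 0, "dy": 0, "dz": 0, "fingers": 0}
    - {"rx": -0.1358, "ry": 0, "rz": 0, "dx": 0, "dy": 0, "dz": 0, "fingers": 0}
    - {"rx": -0.1358, "ry": 0, "rz": 0, "dx": 0, "dy": 0, "dz": 0, "fingers": 0}
    - {"rx": -0.1358, "ry": 0, "rz": 0, "dx": 0, "dy": 0, "dz": 0, "fingers": 0}
    - {"rx": -0.1358, "ry": 0, "rz": 0, "dx": 0, "dy": 0, "dz": 0, "fingers": 0}
    - {"rx": -0.1358, "ry": 0, "rz": 0, "dx": 0, "dy": 0, "dz": 0, "fingers": 0}
    - {"rx": -0.1358, "ry": 0, "rz": 0, "dx": 0, "dy": 0, "dz": 0, "fingers": 0}
    - {"rx": -0.1358, "ry": 0, "rz": 0, "dx": 0, "dy": 0, "dz": 0, "fingers": 0}
    - {"rx": -0.1358, "ry": 0, "rz": 0, "dx": 0, "dy": 0, "dz": 0, "fingers": 0}
    - {"rx": 0, "ry": 0, "rz": 0, "dx": 0, "dy": 0, "dz": 0, "fingers": 0}
    - {"rx": 0, "ry": 0, "rz": 0, "dx": 0, "dy": 0, "dz": 0, "fingers": 0}

```text
time_s: 48.2
position: [0.5062, 0.0801, 0.2237]
tool_rot: [[0.985, -0.173, -0.001], [-0.173, -0.985, -0.0], [-0.001, 0.0, -1.0]]
ft_force: [0.1, -0.5, 0.1]
grip_width: 0.0002
gripper_force: 0.0
```

Run:
```python
from plan import *
go(MAG+[0,0,.1],rot(80,90,-1));ring()
```

```text
now [0.5062 0.0801 0.2237] turn(tool now) [0.0001 0.0008 0.0011] shift in current axes [ 0.0005 -0.0893  0.1237] shift in goal axes [ 0.0003 -0.0893  0.1237]
ring ((179.70010375976562, 197.5661163330078), (73.99126434326172, 77.25094604492188), 102.59989929199219)
0.085 ((178.24884033203125, 197.0364227294922), (74.20216369628906, 81.30152893066406), 124.71110534667969)
0.068 ((183.7447052001953, 192.6845245361328), (70.5771713256836, 76.89083862304688), 125.48340606689453)
0.058 ((186.71151733398438, 190.33209228515625), (68.60384368896484, 74.51404571533203), 125.93964385986328)
```

Ring at the mouth level again, so I'll press.

>>> arm_command:
  deltas:
    - {"rx": 0, "ry": 0, "rz": 0, "dx": 0, "dy": -0.0447, "dz": 0.02, "fingers": 0}
    - {"rx": 0, "ry": 0, "rz": 0, "dx": 0, "dy": -0.0446, "dz": 0.03, "fingers": 0}
    - {"rx": 0, "ry": 0, "rz": 0, "dx": 0, "dy": 0, "dz": 0.04, "fingers": 0}
    - {"rx": 0, "ry": 0, "rz": 0, "dx": 0, "dy": 0, "dz": 0.034, "fingers": 0}
    - {"rx": 0, "ry": 0, "rz": 0, "dx": 0, "dy": 0, "dz": 0.007, "fingers": 0}
    - {"rx": 0, "ry": 0, "rz": 0, "dx": 0, "dy": 0, "dz": 0.003, "fingers": 0}
    - {"rx": 0, "ry": 0, "rz": 0, "dx": 0, "dy": 0, "dz": 0.003, "fingers": 0}
    - {"rx": 0, "ry": 0, "rz": 0, "dx": 0, "dy": 0, "dz": 0.003, "fingers": 0}
    - {"rx": 0, "ry": 0, "rz": 0, "dx": 0, "dy": 0, "dz": 0.003, "fingers": 0}
    - {"rx": 0, "ry": 0, "rz": 0, "dx": 0, "dy": 0, "dz": 0, "fingers": 0}

```text
time_s: 49.25
position: [0.5219, 0.1648, 0.0843]
tool_rot: [[0.985, -0.174, 0.003], [-0.174, -0.985, -0.002], [0.003, 0.001, -1.0]]
ft_force: [-0.5, 0.0, 1.0]
grip_width: -0.0003
gripper_force: 0.6
```

>>> arm_command:
  deltas:
    - {"rx": 0, "ry": 0, "rz": 0, "dx": 0, "dy": 0, "dz": 0.003, "fingers": 0}
    - {"rx": 0, "ry": 0, "rz": 0, "dx": 0, "dy": 0, "dz": 0.003, "fingers": 0}
    - {"rx": 0, "ry": 0, "rz": 0, "dx": 0, "dy": 0, "dz": 0, "fingers": 0}

```text
time_s: 49.55
position: [0.5214, 0.1648, 0.0777]
tool_rot: [[0.985, -0.173, 0.001], [-0.173, -0.985, -0.002], [0.001, 0.002, -1.0]]
ft_force: [-0.8, -0.3, 0.1]
grip_width: 0.0
gripper_force: 0.0
```

>>> arm_command:
  deltas:
    - {"rx": 0, "ry": 0, "rz": 0, "dx": 0, "dy": 0, "dz": 0.003, "fingers": 0}
    - {"rx": 0, "ry": 0, "rz": 0, "dx": 0, "dy": 0, "dz": 0.002, "fingers": 0}
    - {"rx": 0, "ry": 0, "rz": 0, "dx": 0, "dy": 0, "dz": 0, "fingers": 0}

```text
time_s: 49.85
position: [0.5214, 0.1648, 0.0724]
tool_rot: [[0.985, -0.174, 0.001], [-0.174, -0.985, -0.002], [0.001, 0.002, -1.0]]
ft_force: [-0.3, 0.6, 0.1]
grip_width: 0.0004
gripper_force: 0.3
```

>>> arm_command:
  deltas:
    - {"rx": 0, "ry": 0, "rz": 0, "dx": 0.0003, "dy": -0.0028, "dz": 0, "fingers": 0}
    - {"rx": 0, "ry": 0, "rz": 0, "dx": 0, "dy": 0, "dz": 0.002, "fingers": 0}
    - {"rx": 0, "ry": 0, "rz": 0, "dx": 0, "dy": 0, "dz": 0.001, "fingers": 0}
    - {"rx": 0, "ry": 0, "rz": 0, "dx": 0, "dy": 0, "dz": 0, "fingers": 0}

```text
time_s: 50.25
position: [0.5219, 0.1675, 0.0692]
tool_rot: [[0.985, -0.173, 0.0], [-0.173, -0.985, -0.002], [0.0, 0.002, -1.0]]
ft_force: [-0.3, -0.3, -0.3]
grip_width: -0.0003
gripper_force: 0.0
```

>>> arm_command:
  deltas:
    - {"rx": 0, "ry": 0, "rz": 0, "dx": 0, "dy": 0, "dz": 0.002, "fingers": 0}
    - {"rx": 0, "ry": 0, "rz": 0, "dx": 0, "dy": 0, "dz": 0.002, "fingers": 0}
    - {"rx": 0, "ry": 0, "rz": 0, "dx": 0, "dy": 0, "dz": 0, "fingers": 0}

```text
time_s: 50.55
position: [0.5222, 0.1675, 0.0654]
tool_rot: [[0.985, -0.174, 0.001], [-0.174, -0.985, -0.002], [0.001, 0.002, -1.0]]
ft_force: [-0.0, -0.2, 2.7]
grip_width: 0.0002
gripper_force: 1.0
```

>>> arm_command:
  deltas:
    - {"rx": 0, "ry": 0, "rz": 0, "dx": 0, "dy": 0, "dz": 0.002, "fingers": 0}
    - {"rx": 0, "ry": 0, "rz": 0, "dx": 0, "dy": 0, "dz": 0, "fingers": 0}

```text
time_s: 50.75
position: [0.5222, 0.1675, 0.0635]
tool_rot: [[0.985, -0.174, 0.001], [-0.174, -0.985, -0.002], [0.001, 0.002, -1.0]]
ft_force: [-0.5, 0.0, 1.8]
grip_width: -0.0001
gripper_force: 1.1
```

>>> arm_command:
  deltas:
    - {"rx": 0, "ry": 0, "rz": 0, "dx": 0, "dy": 0, "dz": 0.002, "fingers": 0}
    - {"rx": 0, "ry": 0, "rz": 0, "dx": 0, "dy": 0, "dz": 0, "fingers": 0}
    - {"rx": 0, "ry": 0, "rz": 0, "dx": 0, "dy": 0, "dz": -0.01, "fingers": 0}
    - {"rx": 0, "ry": 0, "rz": 0, "dx": 0, "dy": 0, "dz": -0.04, "fingers": 0}
    - {"rx": 0, "ry": 0, "rz": 0, "dx": 0, "dy": 0, "dz": -0.04, "fingers": 0}
    - {"rx": 0, "ry": 0, "rz": 0, "dx": 0, "dy": 0, "dz": -0.04, "fingers": 0}
    - {"rx": 0, "ry": 0, "rz": 0, "dx": -0.03, "dy": 0, "dz": -0.02, "fingers": 0}
    - {"rx": 0, "ry": 0, "rz": 0, "dx": -0.03, "dy": 0, "dz": 0, "fingers": 0}
    - {"rx": 0, "ry": 0, "rz": 0, "dx": 0, "dy": 0, "dz": 0, "fingers": 0}
    - {"rx": 0, "ry": 0, "rz": 0, "dx": 0, "dy": 0, "dz": 0, "fingers": 0}

```text
time_s: 51.75
position: [0.4631, 0.1782, 0.2122]
tool_rot: [[0.985, -0.173, 0.002], [-0.173, -0.985, -0.002], [0.002, 0.002, -1.0]]
ft_force: [0.2, -0.4, -0.2]
grip_width: 0.0
gripper_force: 0.0
```

Run:
```python
from plan import *
print(env.observe()["position"])
w=env.get_image("wrist");x,y=proj(w,MAG+[0,0,.07]).astype(int);a=cv2.resize(w["color"][max(0,y-60):y+60,x-60:x+60],(400,400),interpolation=3)
for z in (.085,.068,.058):
    pts=np.array([proj(w,MAG+[.034*np.cos(u),.034*np.sin(u),z]) for u in np.linspace(0,6.28,60)],np.float32);print(z,cv2.fitEllipse(pts))
t=env.get_image("top");b=cv2.resize(t["color"][150:270,60:180],(400,400),interpolation=3)
cv2.imwrite("pics/q.png",np.hstack([a,b]));print(x,y)
for i in (w,t): print([(np.round(r["location"],1),round(r["p"],2),atz(i,r["location"],.008)) for r in env.tip_of("loupe",i)[:2]])
```

```text
[0.4631 0.1782 0.2122]
0.085 ((281.3493957519531, 126.90272521972656), (86.97373962402344, 89.62271118164062), 0.13897548615932465)
0.068 ((281.3084716796875, 126.32052612304688), (81.87481689453125, 84.413818359375), 0.10158970206975937)
0.058 ((281.28656005859375, 126.00439453125), (79.14556121826172, 81.62352752685547), 0.08205204457044601)
281 127
[(array([ 92.1, 191.6]), 0.65, array([0.4901, 0.3766, 0.008 ]))]
[]
```

View pics/q.png

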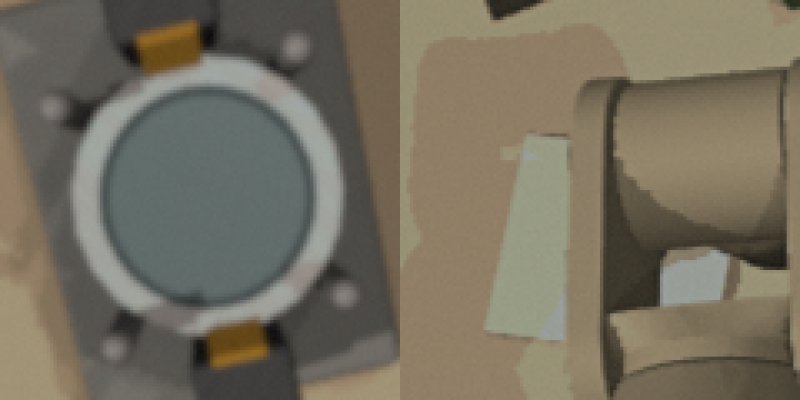

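Both brass catches, at (168,48) and (238,343) in the crop, lie over the rim of the level disc. Its size fits the held-down height. Now I'll shut the drawer.

>>> arm_command:
  deltas:
    - {"rx": 0, "ry": 0, "rz": -0.119, "dx": 0, "dy": 0, "dz": 0, "fingers": 0}
    - {"rx": 0, "ry": 0, "rz": -0.119, "dx": 0, "dy": 0, "dz": 0, "fingers": 0}
    - {"rx": 0, "ry": 0, "rz": 0, "dx": -0.007, "dy": 0.04, "dz": 0, "fingers": 0}
    - {"rx": 0, "ry": 0, "rz": 0, "dx": -0.007, "dy": 0.04, "dz": 0, "fingers": 0}
    - {"rx": 0, "ry": 0, "rz": 0, "dx": -0.007, "dy": 0.04, "dz": 0, "fingers": 0}
    - {"rx": 0, "ry": 0, "rz": 0, "dx": -0.007, "dy": 0.04, "dz": 0, "fingers": 0}
    - {"rx": 0, "ry": 0, "rz": 0, "dx": -0.007, "dy": 0.04, "dz": 0, "fingers": 0}
    - {"rx": 0, "ry": 0, "rz": 0, "dx": -0.007, "dy": 0.04, "dz": 0, "fingers": 0}
    - {"rx": 0, "ry": 0, "rz": 0, "dx": -0.007, "dy": 0.04, "dz": 0, "fingers": 0}
    - {"rx": 0, "ry": 0, "rz": 0, "dx": -0.004, "dy": 0.035, "dz": 0, "fingers": 0}
    - {"rx": 0, "ry": 0, "rz": 0, "dx": 0, "dy": 0, "dz": 0, "fingers": 0}

```text
time_s: 53.05
position: [0.4304, -0.1435, 0.2118]
tool_rot: [[0.998, 0.059, 0.001], [0.059, -0.998, -0.003], [0.001, 0.003, -1.0]]
ft_force: [-0.8, 0.3, -0.1]
grip_width: -0.0001
gripper_force: 0.0
```

Run:
```python
from plan import *
H=M-.0785*CX;H[2]=0;print(H)
go(H-.045*CX+[0,0,.022],rot(93.6,90,-1))
w=env.get_image("wrist")
print([(np.round(r["location"],1),round(r["p"],2),atz(w,r["location"],.036)) for r in env.tip_of("handle",w)[:1]])
print("loupe",[(round(r["p"],2),atz(w,r["location"],.008)) for r in env.tip_of("loupe",w)[:2]])
t=env.get_image("top");print("loupe top",[(round(r["p"],2),atz(t,r["location"],.008)) for r in env.tip_of("loupe",t)[:2]])
```

```text
[ 0.4802 -0.1335  0.    ]
now [ 0.4304 -0.1435  0.2118] turn(tool now) [ 0.0028 -0.0006 -0.004 ] shift in current axes [ 0.0052 -0.0074  0.1898] shift in goal axes [ 0.0053 -0.0068  0.1898]
[(array([274.7, 140.3]), 0.94, array([ 0.4771, -0.1345,  0.036 ]))]
loupe []
loupe top [(0.74, array([0.504 , 0.3551, 0.008 ])), (0.53, array([0.5355, 0.1813, 0.008 ]))]
```

>>> arm_command:
  deltas:
    - {"rx": 0, "ry": 0, "rz": 0, "dx": 0, "dy": -0.007, "dz": 0.04, "fingers": 0}
    - {"rx": 0, "ry": 0, "rz": 0, "dx": 0, "dy": 0, "dz": 0.04, "fingers": 0}
    - {"rx": 0, "ry": 0, "rz": 0, "dx": 0, "dy": 0, "dz": 0.04, "fingers": 0}
    - {"rx": 0, "ry": 0, "rz": 0, "dx": 0, "dy": 0, "dz": 0.04, "fingers": 0}
    - {"rx": 0, "ry": 0, "rz": 0, "dx": 0, "dy": 0, "dz": 0.028, "fingers": 0}
    - {"rx": 0, "ry": 0, "rz": 0, "dx": 0, "dy": 0, "dz": 0, "fingers": 0}
    - {"rx": 0, "ry": 0, "rz": 0, "dx": 0.015, "dy": 0, "dz": 0, "fingers": 0}
    - {"rx": 0, "ry": 0, "rz": 0, "dx": 0.012, "dy": 0, "dz": 0, "fingers": 0}
    - {"rx": 0, "ry": 0, "rz": 0, "dx": 0.012, "dy": 0, "dz": 0, "fingers": 0}
    - {"rx": 0, "ry": 0, "rz": 0, "dx": 0.012, "dy": 0, "dz": 0, "fingers": 0}
    - {"rx": 0, "ry": 0, "rz": 0, "dx": 0.012, "dy": 0, "dz": 0, "fingers": 0}
    - {"rx": 0, "ry": 0, "rz": 0, "dx": 0.012, "dy": 0, "dz": 0, "fingers": 0}

```text
time_s: 54.5
position: [0.5055, -0.1277, 0.026]
tool_rot: [[0.998, 0.065, 0.002], [0.065, -0.998, -0.003], [0.001, 0.003, -1.0]]
ft_force: [-2.3, -1.1, -0.7]
grip_width: -0.0001
gripper_force: 1.0
```

>>> arm_command:
  deltas:
    - {"rx": 0, "ry": 0, "rz": 0, "dx": 0.012, "dy": 0, "dz": 0, "fingers": 0}
    - {"rx": 0, "ry": 0, "rz": 0, "dx": 0.012, "dy": 0, "dz": 0, "fingers": 0}
    - {"rx": 0, "ry": 0, "rz": 0, "dx": 0.012, "dy": 0, "dz": 0, "fingers": 0}
    - {"rx": 0, "ry": 0, "rz": 0, "dx": 0.012, "dy": 0, "dz": 0, "fingers": 0}
    - {"rx": 0, "ry": 0, "rz": 0, "dx": 0.012, "dy": 0, "dz": 0, "fingers": 0}
    - {"rx": 0, "ry": 0, "rz": 0, "dx": 0.006, "dy": 0, "dz": 0, "fingers": 0}
    - {"rx": 0, "ry": 0, "rz": 0, "dx": 0, "dy": 0, "dz": 0, "fingers": 0}

```text
time_s: 55.2
position: [0.5716, -0.1236, 0.0256]
tool_rot: [[0.998, 0.065, 0.003], [0.065, -0.998, -0.003], [0.003, 0.003, -1.0]]
ft_force: [0.0, -0.0, 0.4]
grip_width: 0.0
gripper_force: 0.0
```

>>> arm_command:
  deltas:
    - {"rx": 0, "ry": 0, "rz": 0, "dx": 0.004, "dy": 0, "dz": 0, "fingers": 0}
    - {"rx": 0, "ry": 0, "rz": 0, "dx": 0.004, "dy": 0, "dz": 0, "fingers": 0}
    - {"rx": 0, "ry": 0, "rz": 0, "dx": 0.003, "dy": 0, "dz": 0, "fingers": 0}
    - {"rx": 0, "ry": 0, "rz": 0, "dx": 0, "dy": 0, "dz": 0, "fingers": 0}

```text
time_s: 55.6
position: [0.582, -0.1233, 0.0244]
tool_rot: [[0.998, 0.064, 0.002], [0.064, -0.998, -0.002], [0.001, 0.002, -1.0]]
ft_force: [0.0, 0.2, -0.8]
grip_width: 0.0001
gripper_force: 0.0
```

>>> arm_command:
  deltas:
    - {"rx": 0, "ry": 0, "rz": 0, "dx": 0.002, "dy": 0, "dz": 0, "fingers": 0}
    - {"rx": 0, "ry": 0, "rz": 0, "dx": 0.001, "dy": 0, "dz": 0, "fingers": 0}
    - {"rx": 0, "ry": 0, "rz": 0, "dx": 0, "dy": 0, "dz": 0, "fingers": 0}

```text
time_s: 55.9
position: [0.5847, -0.1231, 0.0243]
tool_rot: [[0.998, 0.064, 0.001], [0.064, -0.998, -0.002], [0.001, 0.002, -1.0]]
ft_force: [-0.0, 0.1, 1.1]
grip_width: 0.0004
gripper_force: 0.1
```

>>> arm_command:
  deltas:
    - {"rx": 0, "ry": 0, "rz": 0, "dx": 0.001, "dy": 0, "dz": 0, "fingers": 0}
    - {"rx": 0, "ry": 0, "rz": 0, "dx": 0.001, "dy": 0, "dz": 0, "fingers": 0}
    - {"rx": 0, "ry": 0, "rz": 0, "dx": 0, "dy": 0, "dz": 0, "fingers": 0}

```text
time_s: 56.2
position: [0.5867, -0.123, 0.0243]
tool_rot: [[0.998, 0.064, 0.001], [0.064, -0.998, -0.002], [0.001, 0.002, -1.0]]
ft_force: [-0.3, -0.3, 0.5]
grip_width: -0.0002
gripper_force: 0.3
```

>>> arm_command:
  deltas:
    - {"rx": 0, "ry": 0, "rz": 0, "dx": 0.001, "dy": 0, "dz": 0, "fingers": 0}
    - {"rx": 0, "ry": 0, "rz": 0, "dx": 0.001, "dy": 0, "dz": 0, "fingers": 0}
    - {"rx": 0, "ry": 0, "rz": 0, "dx": 0, "dy": 0, "dz": 0, "fingers": 0}

```text
time_s: 56.5
position: [0.5875, -0.1229, 0.0242]
tool_rot: [[0.998, 0.064, -0.002], [0.064, -0.998, -0.002], [-0.002, 0.002, -1.0]]
ft_force: [-6.4, -1.3, 2.5]
grip_width: -0.0003
gripper_force: 3.3
```

>>> arm_command:
  deltas:
    - {"rx": 0, "ry": 0, "rz": 0, "dx": 0.001, "dy": 0, "dz": 0, "fingers": 0}
    - {"rx": 0, "ry": 0, "rz": 0, "dx": 0.001, "dy": 0, "dz": 0, "fingers": 0}

```text
time_s: 56.7
position: [0.5877, -0.1228, 0.0241]
tool_rot: [[0.998, 0.064, -0.006], [0.064, -0.998, -0.002], [-0.006, 0.001, -1.0]]
ft_force: [-18.9, -4.3, 10.2]
grip_width: 0.0001
gripper_force: 9.3
```

>>> arm_command:
  deltas:
    - {"rx": 0, "ry": 0, "rz": 0, "dx": 0.001, "dy": 0, "dz": 0, "fingers": 0}

```text
time_s: 56.8
position: [0.5878, -0.1228, 0.0241]
tool_rot: [[0.998, 0.064, -0.009], [0.064, -0.998, -0.002], [-0.009, 0.001, -1.0]]
ft_force: [-22.5, -4.8, 13.2]
grip_width: -0.0001
gripper_force: 11.6
```

The drawer is against its stop. I'll back off, lift, and check everything.

>>> arm_command:
  deltas:
    - {"rx": 0, "ry": 0, "rz": 0, "dx": -0.006, "dy": 0, "dz": 0, "fingers": 0}
    - {"rx": 0, "ry": 0, "rz": 0, "dx": -0.03, "dy": 0, "dz": 0, "fingers": 0}
    - {"rx": 0, "ry": 0, "rz": 0, "dx": -0.02, "dy": 0, "dz": -0.03, "fingers": 0}
    - {"rx": 0, "ry": 0, "rz": 0, "dx": 0, "dy": 0, "dz": -0.04, "fingers": 0}
    - {"rx": 0, "ry": 0, "rz": 0, "dx": 0, "dy": 0, "dz": -0.04, "fingers": 0}
    - {"rx": 0, "ry": 0, "rz": 0, "dx": 0, "dy": 0, "dz": -0.04, "fingers": 0}
    - {"rx": 0, "ry": 0, "rz": 0, "dx": 0, "dy": 0, "dz": -0.04, "fingers": 0}
    - {"rx": 0, "ry": 0, "rz": 0, "dx": 0, "dy": 0.03, "dz": -0.03, "fingers": 0}
    - {"rx": 0, "ry": 0, "rz": 0, "dx": 0, "dy": 0, "dz": 0, "fingers": 0}

```text
time_s: 57.7
position: [0.539, -0.1584, 0.2486]
tool_rot: [[0.998, 0.062, 0.009], [0.062, -0.998, -0.007], [0.009, 0.008, -1.0]]
ft_force: [-0.0, -0.2, 0.8]
grip_width: -0.0001
gripper_force: 0.0
```

Run:
```python
from plan import *
print(env.observe()["position"])
w=env.get_image("wrist");t=env.get_image("top");sd=env.get_image("side")
print("handle",[(round(r["p"],2),atz(w,r["location"],.036)) for r in env.tip_of("handle",w)[:1]])
g0=cv2.imread("pics/a_top.png")
for n,i in (("top",t),("side",sd)):
    for q,z in (("loupe",.008),("bottle",0),("slidebox",0),("remote",0),("case",0),("driver",0),("discA",.06)):
        print(n,q,[(round(r["p"],2),atz(i,r["location"],z)[:2]) for r in env.tip_of(q,i)[:1]])
d=cv2.absdiff(t["color"],g0).max(2)>40
for n,(x,y) in dict(bottle=(235,137),slide=(176,135),remote=(449,173),case=(465,290),driver=(455,232)).items(): print(n,int(d[y-25:y+25,x-25:x+25].sum()))
# loupe: dark blob on board
g=cv2.cvtColor(t["color"],cv2.COLOR_BGR2GRAY)[195:255,92:162];ys,xs=np.where(g<60);print("dark",xs.size,atz(t,(xs.mean()+92,ys.mean()+195),.025) if xs.size else None)
```

```text
[ 0.539  -0.1584  0.2486]
handle [(0.68, array([ 0.6001, -0.1284,  0.036 ]))]
top loupe [(0.69, array([0.7184, 0.093 ]))]
top bottle [(0.7, array([0.7159, 0.0993]))]
top slidebox [(0.82, array([0.7341, 0.2631]))]
top remote [(0.91, array([ 0.6365, -0.4573]))]
top case [(0.8, array([ 0.3335, -0.4771]))]
top driver [(0.6, array([ 0.4983, -0.443 ]))]
top discA []
side loupe [(0.58, array([0.4767, 0.347 ]))]
side bottle [(0.67, array([0.7104, 0.0872]))]
side slidebox [(0.67, array([0.7245, 0.263 ]))]
side remote [(0.84, array([ 0.65  , -0.4519]))]
side case [(0.74, array([ 0.3421, -0.4843]))]
side driver [(0.89, array([ 0.4955, -0.4396]))]
side discA [(0.49, array([0.5288, 0.1581]))]
bottle 0
slide 0
remote 62
case 1161
driver 141
dark 80 [0.476  0.3359 0.025 ]
```

The drawer is shut, with the handle at x=0.600. The loupe seems to have been knocked a little, so I'll take a closer numeric look at it.

>>> arm_command:
  deltas:
    - {"rx": 0, "ry": 0, "rz": 0, "dx": -0.008, "dy": -0.043, "dz": -0.003, "fingers": 0}
    - {"rx": 0, "ry": 0, "rz": 0, "dx": -0.008, "dy": -0.043, "dz": -0.003, "fingers": 0}
    - {"rx": 0, "ry": 0, "rz": 0, "dx": -0.008, "dy": -0.043, "dz": -0.003, "fingers": 0}
    - {"rx": 0, "ry": 0, "rz": 0, "dx": -0.008, "dy": -0.043, "dz": -0.003, "fingers": 0}
    - {"rx": 0, "ry": 0, "rz": 0, "dx": -0.008, "dy": -0.043, "dz": -0.003, "fingers": 0}
    - {"rx": 0, "ry": 0, "rz": 0, "dx": -0.008, "dy": -0.043, "dz": -0.003, "fingers": 0}
    - {"rx": 0, "ry": 0, "rz": 0, "dx": -0.008, "dy": -0.043, "dz": -0.003, "fingers": 0}
    - {"rx": 0, "ry": 0, "rz": 0, "dx": -0.008, "dy": -0.043, "dz": -0.003, "fingers": 0}
    - {"rx": 0, "ry": 0, "rz": 0, "dx": -0.008, "dy": -0.043, "dz": -0.003, "fingers": 0}
    - {"rx": 0, "ry": 0, "rz": 0, "dx": 0, "dy": 0, "dz": 0, "fingers": 0}
    - {"rx": 0, "ry": 0, "rz": 0, "dx": 0, "dy": 0, "dz": 0, "fingers": 0}

```text
time_s: 59.7
position: [0.4406, 0.2266, 0.2705]
tool_rot: [[0.998, 0.066, 0.001], [0.066, -0.998, -0.002], [0.001, 0.002, -1.0]]
ft_force: [0.1, -0.9, -0.4]
grip_width: 0.0
gripper_force: 0.0
```

Run:
```python
from plan import *
print(env.observe()["position"])
w=env.get_image("wrist");t=env.get_image("top")
for q,z in (("loupe",.008),("board",0),("catches",.07)):
    print(q,[(round(r["p"],2),np.round(r["location"]),atz(w,r["location"],z)[:2]) for r in env.tip_of(q,w)[:3]])
for r in env.look_for("loupe",w)[:2]: b=r["box"];print(np.round(b),round(r["p"],2),atz(w,[(b[0]+b[2])/2,(b[1]+b[3])/2],.025))
# is the table beneath the loupe rim white board? sample around
p=env.tip_of("loupe",w)
if p:
    c=atz(w,p[0]["location"],.008)
    for k in range(8):
        a=k*np.pi/4;u,v=proj(w,c+.032*np.array([np.cos(a),np.sin(a),0])).astype(int);print(k*45,w["color"][v,u])
ring()
```

```text
[0.4406 0.2266 0.2705]
loupe [(0.65, array([172., 125.]), array([0.4912, 0.3583]))]
board [(0.9, array([440., 260.]), array([0.3385, 0.0068])), (0.81, array([151., 124.]), array([0.4901, 0.3851])), (0.58, array([191., 306.]), array([0.2466, 0.3403]))]
catches []
[147. 110. 188. 147.] 0.67 [0.4874 0.3573 0.025 ]
0 [160 160 155]
45 [137 160 153]
90 [112 129 124]
135 [135 150 144]
180 [157 161 155]
225 [158 161 154]
270 [108 126 136]
315 [141 148 147]Traceback (most recent call last):
  File "<stdin>", line 13, in <module>
  File "plan.py", line 11, in ring
    ks=cv2.findContours(r,cv2.RETR_EXTERNAL,cv2.CHAIN_APPROX_NONE)[0];k=max(ks,key=len);print("ring",cv2.fitEllipse(cv2.convexHull(k)))
                                                                        ~~~^^^^^^^^^^^^
ValueError: max() iterable argument is empty
```

The loupe stands upright on the board at (0.49, 0.36), well inside its edges.

```bash
python3 -c "
from rig import env
print(env.close_job())"
```

```text
the job is handed in; nothing more can be done
None
```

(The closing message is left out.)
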